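# Stack the drying trays, start the dryer and take out its key

## Robot

A 6-joint arm with a two-finger parallel gripper is mounted at the origin on a cart in front of the work surface, level with it; the furniture and walls round the work are solid. World frame = base frame: x ahead of the robot, y to its left, z up, the work surface at z = 0. Lengths are in m, angles in rad, forces in N, time in s.
With the tool pointing down it reaches from about 0.35 to 0.975 m from the base axis. Payload 4.9 kg.
Tool frame: the origin (TCP) lies between the finger pads; the fingertips stand 22 mm ahead of it and the grasp point (between the pads) lies 3 mm ahead of it; z points along the fingers, y is the line along which they close (so a half turn about z gives the same grasp; the last joint's range is limited). The gripper opens to 85 mm and grips with 20 to 120 N. Pads are 22 mm wide; open, the fingers measure 114 mm over their backs; the gripper's body (76 mm by 85 mm) begins 54 mm behind the grasp point. The pads swing forward as they close: fully open they stand 13 mm farther back than shut.
Start: joints at [-0.119, 0.053, 1.613, -0, 1.476, -0.119], TCP at [0.625, 0, 0.253] pointing down, gripper open.
Joint ranges: [-3.01, 3.01], [-1.01, 2.22], [0.06, 2.58], [-1.02, 4.17], [0.09, 2.62], [-3.14, 3.14]. Speed limits (rad/s): [2.57, 2.57, 3.14, 3.14, 3.14, 3.14].

## Interface

Orientations are given as a unit quaternion [w, x, y, z].
In Python, from plant import state, grab_frame, get_calibration, job_done, recognise, regions_of gives the robot as it stands.
- The arm moves only by the tool apply_moves, never from a script. Its argument "targets" is a list of rows, each an object with "translation": the shift along the tool's x, y, z normalised to -1 to 1, where 1 is 100 mm, a list of three; "twist": the turn about the tool's z normalised to -1 to 1, where 1 is 0.1 rad; "hand": the opening, from 0 (shut) to 1 (fully open). A call has 1 to 8 rows; each row shifts and turns the commanded pose from where the row before left it, along the tool's axes as they then stand; what a row does not reach is not made up. A row lasts 1/10 s, in which the tool goes at most 50 mm and 8.59 degrees, less where a joint would pass 70% of its speed; a pose out of reach is approached as far as the arm can. A call with a number of a shift or a turn outside -1 to 1 is refused whole. A call with a gripper value outside its range is refused whole. The fingers move at their own pace and stop on an object; the grip force is fixed at half the most. Time passes only in rows, so rows that do not move let the fingers close. It gives the time, the measured TCP pose, the force, the opening and the grip force at its end, in the units of the state.
- state(): the state, without advancing time (a new reading comes with each control period).
- grab_frame(name): name is "scene" or "side" or "wrist"; returns the picture (420x560x3 uint8, red, green, blue); there is no depth.
- get_calibration(name): a dict with "camera_matrix" (3x3 intrinsics, pixels), "D" ([k1, k2, p1, p2, k3] as OpenCV has them; the pictures are not rectified), "pose" (4x4, takes a point from camera to world coordinates). Camera axes: x right, y up, looking along -z (the intrinsics and any distortion apply to the point x, -y, -z); pixel columns grow to the right and rows downward; lengths in m; the calibration is good to about 2 mm. A picture is of the moment at which its call begins: read the wrist's pose just before it. get_calibration takes no time and is no camera call; for the wrist camera it gives the pose at the moment of the call.
- job_done(): hands the job in; it is judged then, once.
Trained networks look in the newest picture that a camera, given by its name, has taken for a name from the list of things; names that differ only in an ending like _2 or _b are one class to them, and where a whole thing is asked for, a point or a joint stands for the part that bears it (a point fixed in the world has none). Each returns a list of dicts, best first, with "score" (0 to 1); they miss things now and then, are a little off and sometimes report something else, mostly with a low value. They report only what shows in the picture. A call takes as long as a camera call. They do not tell look-alikes from the thing itself.
- recognise(camera, query): "point" ([x, y, z] in m, in world coordinates, good to about 4 mm: the middle of the surface that is visible of it).
- regions_of(camera, query): "pixels" (420x560 bool, what is visible of it).
The state is a dict: "time": time; "joint_pos": joint angles; "joint_vel": joint speeds; "joint_efforts": joint torques, N m; "tool_pos": TCP position; "tool_rot": TCP orientation; "contact_force": force on the tool from outside, world axes, zero at the start; "ft_torque": the same for the moment, N m; "gripper_width": opening from 0.0 (shut) to 1.0 (fully open); "grasp_force": force on a finger pad.
Only numpy, scipy, OpenCV 4.12 (cv2) and the standard library are available. Lean on these libraries where they do the work, as an engineer would, in place of code of your own. Each camera call takes 0.05 s, during which the arm holds its last target. There are 200 camera calls.

## Task

Load the table-top dryer: take its cover off, stack every tray of dough flowers that is on the table on the dryer, in any order, each skirt fully home over the rim below with the cut corners matching, and put the cover back on top. Then start it with the key in its panel: turn the key to the green start mark, back to the white mark, draw it out and put it in the blue dish. Leave the bowl, the ball of dough and the dough pot alone.

Things in the scene. Friction and masses are not known exactly. Their poses are not given: they have to be found in the camera images.
- tray_a_mid (a point): Pale drying tray with dried pink flowers stuck in it; may be absent. 110 x 64 mm, both corners at its -x end cut off (16 mm): fits one way only. Skirt wall 18 mm high, gripped across the 64 mm (y), open below with a 14 mm cavity that drops over the bevelled rim (11 mm high, set in 4 mm, 1.5 mm play) of the next. 120 g, 29 mm high, stacks 18 mm apart. Point: 14.5 mm above its underside.
- tray_b_mid (a point): Drying tray exactly like that of tray_a_mid, with yellow flowers; may be absent. Point: its centre, 14.5 mm above its underside; x away from the cut corners, z up.
- tray_c_mid (a point): Drying tray exactly like that of tray_a_mid, with white flowers; may be absent. Point: its centre, 14.5 mm above its underside; x away from the cut corners, z up.
- tray_d_mid (a point): Drying tray exactly like that of tray_a_mid, with violet flowers; may be absent. Point: its centre, 14.5 mm above its underside; x away from the cut corners, z up.
- cover_grip (a point): Mid-grey cover of the dryer, 160 g, at first on the dryer: same skirt and outline as a tray (110 x 64 x 18 mm, cut corners at -x), flat top with a black grip bar 56 mm long (x), 12 mm thick (y), 20 mm high. Point: the centre of the bar, 28 mm above its open underside. The table in front of the dryer is free to set it down.
- dock (a point): On the fixed grey dryer (160 x 245 mm, top 46 mm above the table): foot of the raised light-grey air outlet, 11 mm high, with the rim outline of the trays. The underside of the lowest tray rests here, axes parallel, cut corners at -x (the dryer's front). The dryer reaches from here 80 mm to both sides in x, 55 mm to +y, 190 mm to -y.
- lock_mouth (a point): Mouth of the key lock in the dryer's dark panel, on the lock's upright axis, 46 mm above the table, 150 mm from the dock along its -y and 20 mm along -x; axes parallel to the dock's. The slot for the key's lug points to +x (white mark); the green start mark is 60 degrees clockwise from it, seen from above.
- lock (a joint): Turn of the lock in rad, clockwise from above: 0 at rest (white mark, a stop), 1.05 at start (green mark, a stop). Friction 0.03 N m, no spring; the key has about 0.2 rad of play in it. Only near 0 can the key be drawn out.
- key_grip (a point): Barrel key, 25 g, at first upright in the lock: red head 26 mm wide (x), 10 mm thick (y), 24 mm high, steel barrel 9 mm across with a side lug to +x. Point: centre of the head, 18.5 mm above the panel while the key is in; the lower end is 41.5 mm below it, so a lift of 25 mm clears the lock. z up along the key.
- key_dish: Loose blue ceramic key dish, 96 mm across the rim, 24 mm high, 250 g. Origin: centre of its underside.
- bowl_white: White bowl of yellow dough, 94 mm across, 60 mm high, bystander. Origin: centre of its underside.
- dough_ball: Pink ball of dough, about 52 mm across, 38 mm high, bystander. Origin: centre of its underside.
- dough_pot: Dried dough pot figure with noodle hair, about 57 mm across, 55 mm high, bystander. Origin: centre of its underside.
Mind the look-alikes: they are no part of the job. Leave any brown or turquoise look-alike of the key_dish alone.

How it is judged:
By the outcome, as a careful person would: the job done as asked, in the order asked, and still so for the second after the job is handed in, with the robot touching nothing.
Of tray_a, tray_b, tray_c, tray_d only 2 to 4 are there at a start; the rules pass over those that are not, and their reading is None.
At some moment in a run one of tray_a, tray_b, tray_c, tray_d, key_dish may be knocked a few centimetres aside while the robot is not near it.
Once in a run the grip may slacken for a moment while it holds something.
It also fails if it takes over 210 s, if anything falls off the work surface, if the arm or the gripper's body presses on something with over 40 N, if the wrist force passes 120 N, or if a joint passes its speed limit or range.

## Working session

There is one attempt and no reset: what is moved stays moved. The work goes in short steps, Python scripts to look and compute and a tool call to move; the robot and the scene stay as the last step left them, time stands still between calls to the robot, and variables do not carry over. Pictures are saved under pics/ and viewed, at most 14 in all, crops included, and the job is handed in when it is done.

Besides the shell and the picture viewer there is one more tool, called after "Request:" by a JSON object that holds its "op" and its "data", one argument or row to a line. apply_moves: Moves the arm, as the interface text tells. Its arguments: {"type":"object","properties":{"targets":{"type":"array"}},"required":["targets"]}

```bash
ls; mkdir -p pics; cat > h.py <<'E'
import numpy as np, cv2
from plant import *
from scipy.spatial.transform import Rotation as R
def save(cam,name,img=None):
    im=grab_frame(cam) if img is None else img
    cv2.imwrite('pics/'+name+'.png',np.ascontiguousarray(im[:,:,::-1])); return im
def ray(cal,uv):
    uv=np.asarray(uv,float).reshape(-1,1,2)
    p=cv2.undistortPoints(uv,np.array(cal['camera_matrix']),np.array(cal['D']))[:,0]
    T=np.array(cal['pose']); d=np.c_[p[:,0],-p[:,1],-np.ones(len(p))]@T[:3,:3].T
    return T[:3,3],d
def onz(cal,uv,z):
    o,d=ray(cal,uv); return o+d*((z-o[2])/d[:,2])[:,None]
def proj(cal,P):
    T=np.array(cal['pose']); P=(np.atleast_2d(P)-T[:3,3])@T[:3,:3]
    P=P*[1,-1,-1]
    return cv2.projectPoints(P,np.zeros(3),np.zeros(3),np.array(cal['camera_matrix']),np.array(cal['D']))[0][:,0]
E
python3 - <<'E'
from h import *
s=state(); print(s)
for c in ['scene','side']:
    save(c,c+'0'); 
    print(c,get_calibration(c)['pose'])
    for q in ['tray_a_mid','tray_b_mid','tray_c_mid','tray_d_mid','cover_grip','key_grip','key_dish','bowl_white','dough_ball','dough_pot','lock']:
        try: print(q,[(np.round(r['point'],3).tolist(),round(r['score'],2)) for r in recognise(c,q)][:4])
        except Exception as e: print(q,e)
E
```

```text
pics
{'time': 0.0, 'joint_pos': array([-1.18997009e-01,  5.33462611e-02,  1.61432471e+00, -7.41637234e-06,
        1.47596378e+00, -1.19004642e-01]), 'joint_vel': array([ 1.50381435e-03, -7.66969728e-05, -5.59841512e-04,  4.33389218e-04,
       -1.44096158e-03, -1.45121981e-03]), 'joint_efforts': array([ 2.70554956e-04, -3.93670499e+01, -3.70175600e+01, -1.62778279e-04,
        6.93513779e-03, -6.06393527e-06]), 'tool_pos': array([6.24418243e-01, 6.99266126e-05, 2.52051186e-01]), 'tool_rot': array([-8.00315673e-04,  7.07103463e-01,  7.07109362e-01, -6.34069588e-04]), 'contact_force': array([-0.30591989, -0.00742244,  0.14274877]), 'ft_torque': array([0.00960995, 0.0317989 , 0.01963655]), 'grasp_force': 0.0, 'gripper_width': 0.9985438059144084}
scene [[-0.86245924  0.24003202 -0.44558802  0.00811909]
 [-0.5060328  -0.39200654  0.76828489  1.02090104]
 [ 0.00973956  0.88809656  0.45955374  0.71028289]
 [ 0.          0.          0.          1.        ]]
tray_a_mid []
tray_b_mid []
tray_c_mid [([0.604, -0.216, 0.015], 0.76)]
tray_d_mid [([0.558, -0.358, 0.02], 0.78)]
cover_grip [([0.585,
[... 435 characters left out ...]
595  0.32532216]
 [-0.24664316  0.42676226 -0.8700811  -1.16761092]
 [ 0.02143343  0.90000052  0.43536154  0.62991783]
 [ 0.          0.          0.          1.        ]]
tray_a_mid []
tray_b_mid []
tray_c_mid [([0.612, -0.24, 0.019], 0.61), ([0.601, 0.155, 0.042], 0.61)]
tray_d_mid [([0.556, -0.391, 0.018], 0.68), ([0.604, 0.152, 0.046], 0.33)]
cover_grip [([0.592, 0.269, 0.064], 0.63)]
key_grip [([0.62, 0.133, 0.065], 0.46)]
key_dish [([0.481, -0.042, 0.013], 0.82), ([0.627, -0.04, 0.014], 0.79), ([0.446, -0.176, 0.014], 0.72), ([0.801, 0.011, 0.051], 0.71)]
bowl_white [([0.8, 0.007, 0.048], 0.83)]
dough_ball [([0.749, -0.14, 0.024], 0.74)]
dough_pot [([0.403, 0.315, 0.034], 0.69)]
lock []
```

View pics/scene0.png

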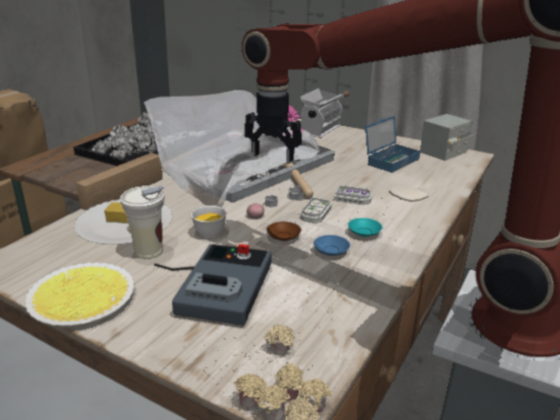

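View pics/side0.png

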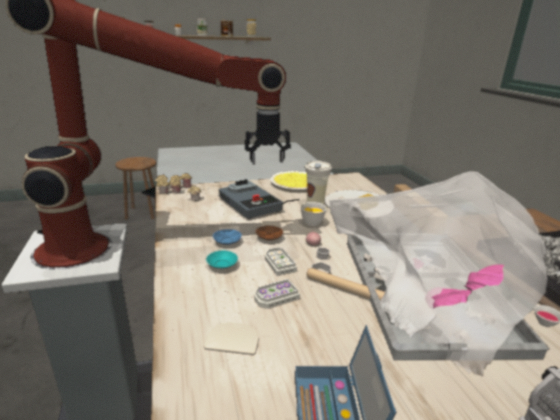

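The pictures show: dryer with cover at scene (212,285) and red key at (243,250). The white-flower tray c is at (317,208) and the violet tray d at (353,194). There are three dishes: blue (332,245), brown (285,232) and turquoise (365,228). By description, blue at about (0.485,-0.055) is the right one. There are only 2 trays, c and d. Next I look close with the wrist camera.

Request:
{"op": "apply_moves", "data": {
  "targets": [
    {"translation": [0.35, -0.05, -0.15], "twist": 0, "hand": 1},
    {"translation": [0.35, -0.05, -0.15], "twist": 0, "hand": 1},
    {"translation": [0.35, -0.05, -0.15], "twist": 0, "hand": 1},
    {"translation": [0.35, -0.05, -0.15], "twist": 0, "hand": 1},
    {"translation": [0.35, -0.05, -0.15], "twist": 0, "hand": 1},
    {"translation": [0.35, -0.05, -0.15], "twist": 0, "hand": 1},
    {"translation": [0, 0, 0], "twist": 0, "hand": 1},
    {"translation": [0, 0, 0], "twist": 0, "hand": 1}
  ]
}}

```text
time: 2.0
tool_pos: [0.5949, 0.2106, 0.3437]
tool_rot: [0.0, 0.707, 0.708, 0.0]
contact_force: [0.5, -0.3, -0.0]
gripper_width: 0.997
grasp_force: 0.0
```

```bash
cat > look.py <<'E'
import sys
from h import *
name=sys.argv[1]; s=state(); cal=get_calibration('wrist')
print(s['time'],s['tool_pos'],s['tool_rot'],s['gripper_width'],s['contact_force']); print(np.round(cal['pose'],3).tolist())
im=save('wrist',name)
for q in sys.argv[2:]:
    m=recognise('wrist',q)
    for r in m[:3]: print(q,np.round(r['point'],4).tolist(),round(r['score'],2),proj(cal,r['point']).round().tolist())
E
python3 look.py w1 cover_grip key_grip
```

```text
2.0 [0.59494686 0.21055536 0.34370083] [4.35180781e-04 7.06561727e-01 7.07651251e-01 2.06872107e-04] 0.9974470221083286 [ 0.52729247 -0.25738981 -0.01237016]
[[1.0, -0.001, -0.002, 0.594], [0.002, 0.944, 0.329, 0.295], [0.001, -0.329, 0.944, 0.465], [0.0, 0.0, 0.0, 1.0]]
cover_grip [0.5972, 0.29, 0.0647] 0.87 [[277.0, 91.0]]
key_grip [0.6188, 0.1362, 0.0745] 0.79 [[294.0, 226.0]]
key_grip [0.4111, 0.3285, 0.0427] 0.24 [[109.0, 54.0]]
```

View pics/w1.png

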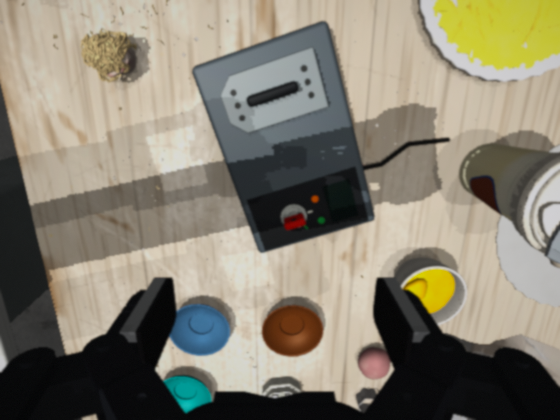

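The picture shows the cover bar at (273,94), yawed about +17°, with its cut corners to the left (-x), the key at (294,222) and the blue dish at (200,328), beside brown (292,330) and turquoise (187,392).

```bash
cat > m1.py <<'E'
from h import *
cal=get_calibration('wrist')
im=cv2.imread('pics/w1.png')
# dryer corners at z=.046
c=onz(cal,[(193,68),(326,22),(373,217),(261,251)],.046); print('dryer',c.round(4).tolist())
cen=c.mean(0); 
for a,b in ((0,1),(3,2),(0,3),(1,2)):
    d=c[b]-c[a]; print(np.hypot(*d[:2]),np.degrees(np.arctan2(d[1],d[0])))
m=regions_of('wrist','cover_grip')[0]['pixels'].astype(np.uint8)
g=im.max(2)
print('m',m.sum(),cv2.boundingRect(m))
def rect(mask,z,n):
    cs,_=cv2.findContours(mask.astype(np.uint8),cv2.RETR_EXTERNAL,cv2.CHAIN_APPROX_NONE)
    k=max(cs,key=cv2.contourArea)[:,0].astype(np.float64)
    P=onz(cal,k,z)[:,:2]; (cx,cy),(w,h),a=cv2.minAreaRect((P*1000).astype(np.float32)); print(n,cx,cy,w,h,a)
hull=cv2.fillPoly(np.zeros_like(g),[cv2.convexHull(cv2.findNonZero(m))],1)
light=((g>95)&(hull>0)); light[:]=light
rect(cv2.morphologyEx(hull,cv2.MORPH_OPEN,np.ones((5,5))),.064,'coverhull')
roi=np.zeros_like(g); roi[70:118,235:315]=1
rect((g<60)&(roi>0),.084,'bar')
hsv=cv2.cvtColor(im,cv2.COLOR_BGR2HSV)
roi=np.zeros_like(g); roi[200:240,270:320]=1
rect(((hsv[...,0]<10)|(hsv[...,0]>170))&(hsv[...,1]>150)&(hsv[...,2]>120)&(roi>0),.0765,'key')
for n,lo,hi in (('blue',98,125),):
    mk=((hsv[...,0]>lo)&(hsv[...,0]<hi)&(hsv[...,1]>90)&(hsv[...,2]>50)); mk[:300]=0
    mk=cv2.morphologyEx(mk.astype(np.uint8),cv2.MORPH_OPEN,np.ones((3,3)))
    rect(mk,.02,n)
E
python3 m1.py
```

```text
dryer [[0.5034, 0.3123, 0.046], [0.6489, 0.3578, 0.046], [0.7195, 0.1353, 0.046], [0.5759, 0.0873, 0.046]]
0.15253529018453538 17.374753790824965
0.1513876781412376 18.475723878196597
0.2364156448728686 -72.12536284106183
0.2334995130749535 -72.40758308029977
m 5939 (222, 48, 106, 85)
coverhull 591.7008666992188 285.9137878417969 109.5186996459961 65.60320281982422 17.583694458007812
bar 591.6087646484375 285.5403747558594 53.620574951171875 10.623617172241211 17.62148094177246
key 618.0783081054688 137.87582397460938 21.503955841064453 5.661384582519531 19.799070358276367
blue 479.86309814453125 -59.8337287902832 93.35680389404297 86.92498779296875 70.61677551269531
```

```bash
python3 -c "
import cv2
im=cv2.imread('pics/w1.png')[10:260,180:390];cv2.imwrite('pics/w1c.png',cv2.resize(im,None,fx=2.4,fy=2.4,interpolation=2))"
```

```text
(no output)
```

View pics/w1c.png

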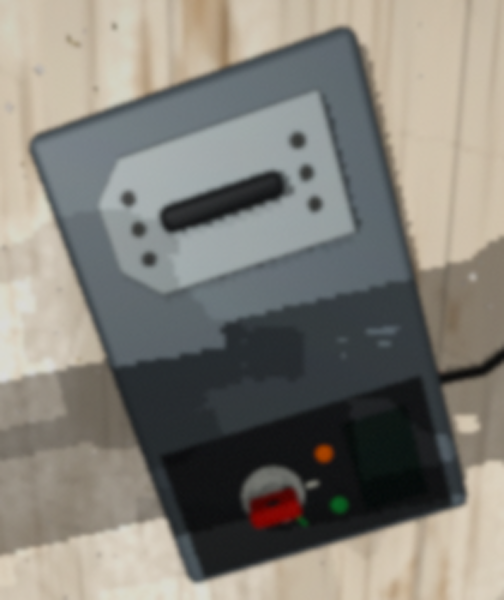

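The dryer yaw is 17.6° and the dock is at (0.5917,0.2857). The dryer corners give the same, and the lock comes out at (0.618,0.137), which matches the key. The target choice is confirmed: grey cover, red key, blue dish. I go to the cover bar.

Request:
{"op": "apply_moves", "data": {
  "targets": [
    {"translation": [0.375, -0.015, 0], "twist": 0, "hand": 1},
    {"translation": [0.375, -0.015, 0], "twist": 0, "hand": 1},
    {"translation": [0, 0, 0.17], "twist": 0.972, "hand": 1},
    {"translation": [0, 0, 0.17], "twist": 0.972, "hand": 1},
    {"translation": [0, 0, 0.17], "twist": 0.972, "hand": 1},
    {"translation": [0, 0, 0.17], "twist": 0.972, "hand": 1},
    {"translation": [0, 0, 0.17], "twist": 0.972, "hand": 1},
    {"translation": [0, 0, 0.17], "twist": 0.972, "hand": 0.7}
  ]
}}

```text
time: 3.0
tool_pos: [0.5921, 0.2838, 0.2398]
tool_rot: [-0.0, 0.882, 0.471, -0.001]
contact_force: [0.4, 0.1, -0.2]
gripper_width: 0.858
grasp_force: 0.0
```

Request:
{"op": "apply_moves", "data": {
  "targets": [
    {"translation": [0, 0, 0.15], "twist": 0.972, "hand": 0.7},
    {"translation": [0, 0, 0.15], "twist": 0.972, "hand": 0.7},
    {"translation": [0, 0, 0.15], "twist": 0.972, "hand": 0.7},
    {"translation": [0, 0, 0.15], "twist": 0.972, "hand": 0.7},
    {"translation": [0, 0, 0.15], "twist": 0.972, "hand": 0.7},
    {"translation": [0, 0, 0.15], "twist": 0.972, "hand": 0.7},
    {"translation": [0, 0, 0.15], "twist": 0.972, "hand": 0.7},
    {"translation": [0, 0, 0], "twist": 0, "hand": 0.7}
  ]
}}

```text
time: 3.8
tool_pos: [0.5904, 0.2833, 0.1327]
tool_rot: [0.001, 0.988, 0.152, -0.003]
contact_force: [-0.2, -0.1, 0.0]
gripper_width: 0.698
grasp_force: 0.0
```

```bash
cat > go.py <<'E'
# usage: go.py x y z yaw_deg(tool y axis direction in world, mod 180): prints shift in tool axes (units of move) and twist
import sys
from h import *
x,y,z,a=map(float,sys.argv[1:5]); s=state(); q=s['tool_rot']
M=R.from_quat([q[1],q[2],q[3],q[0]]).as_matrix()
d=M.T@(np.array([x,y,z])-s['tool_pos'])
cur=np.degrees(np.arctan2(M[1,1],M[0,1])); e=(a-cur+90)%180-90
print('pos',s['tool_pos'].round(4),'tooly',cur.round(2),'z',M[:,2].round(3),'j6',s['joint_pos'][5].round(3),'t',s['time'])
print('shift',(d*10).round(3),'twist',(-np.radians(e)*10).round(3),'w',s['gripper_width'],'g',s['grasp_force'],'F',s['contact_force'].round(1))
E
python3 go.py .5917 .2857 .089 107.6
```

```text
pos [0.5904 0.2833 0.1327] tooly -72.48 z [-0.006 -0.002 -1.   ] j6 1.599 t 3.8
shift [ 0.023 -0.019  0.437] twist -0.013 w 0.6976271410874225 g 0.0 F [-0.2 -0.1  0. ]
```

Request:
{"op": "apply_moves", "data": {
  "targets": [
    {"translation": [0.02, -0.02, 0.15], "twist": 0, "hand": 0.6},
    {"translation": [0, 0, 0.15], "twist": 0, "hand": 0.6},
    {"translation": [0, 0, 0.13], "twist": 0, "hand": 0.6},
    {"translation": [0, 0, 0], "twist": 0, "hand": 0.6},
    {"translation": [0, 0, 0], "twist": 0, "hand": 0},
    {"translation": [0, 0, 0], "twist": 0, "hand": 0},
    {"translation": [0, 0, 0], "twist": 0, "hand": 0},
    {"translation": [0, 0, 0], "twist": 0, "hand": 0}
  ]
}}

```text
time: 4.6
tool_pos: [0.594, 0.2878, 0.0946]
tool_rot: [-0.0, 0.988, 0.153, 0.001]
contact_force: [-0.1, -0.7, 3.3]
gripper_width: 0.116
grasp_force: 61.8
```

Request:
{"op": "apply_moves", "data": {
  "targets": [
    {"translation": [0, 0, 0], "twist": 0, "hand": 0},
    {"translation": [0, 0, 0], "twist": 0, "hand": 0},
    {"translation": [0, 0, 0], "twist": 0, "hand": 0},
    {"translation": [0, 0, 0], "twist": 0, "hand": 0}
  ]
}}

```text
time: 5.0
tool_pos: [0.594, 0.2878, 0.0946]
tool_rot: [-0.0, 0.988, 0.153, 0.001]
contact_force: [-0.3, 0.2, 5.7]
gripper_width: 0.12
grasp_force: 62.2
```

```bash
python3 go.py .5917 .2857 .15 107.6
```

```text
pos [0.594  0.2878 0.0946] tooly -72.39 z [ 0.002  0.001 -1.   ] j6 1.602 t 5.0
shift [-0.027  0.013 -0.554] twist 0.001 w 0.11972251045569675 g 62.21972107887268 F [-0.3  0.2  5.7]
```

Request:
{"op": "apply_moves", "data": {
  "targets": [
    {"translation": [0, 0, -0.2], "twist": 0, "hand": 0},
    {"translation": [0, 0, -0.3], "twist": 0, "hand": 0},
    {"translation": [0, 0, -0.4], "twist": 0, "hand": 0},
    {"translation": [0, 0, 0], "twist": 0, "hand": 0}
  ]
}}

```text
time: 5.4
tool_pos: [0.5962, 0.2886, 0.1897]
tool_rot: [-0.001, 0.988, 0.153, 0.005]
contact_force: [1.7, 0.3, -0.1]
gripper_width: 0.113
grasp_force: 61.4
```

```bash
python3 go.py .443 .191 .0486 107.6
```

```text
pos [0.5962 0.2886 0.1897] tooly -72.39 z [ 0.01   0.004 -1.   ] j6 1.602 t 5.4
shift [-1.77   0.468  1.392] twist 0.001 w 0.11297024849282557 g 61.390206813812256 F [ 1.7  0.3 -0.1]
```

Request:
{"op": "apply_moves", "data": {
  "targets": [
    {"translation": [-0.4, 0.11, 0], "twist": 0, "hand": 0},
    {"translation": [-0.46, 0.12, 0], "twist": 0, "hand": 0},
    {"translation": [-0.46, 0.12, 0], "twist": 0, "hand": 0},
    {"translation": [-0.46, 0.12, 0], "twist": 0, "hand": 0},
    {"translation": [0, 0, 0.4], "twist": 0, "hand": 0},
    {"translation": [0, 0, 0.4], "twist": 0, "hand": 0},
    {"translation": [0, 0, 0.3], "twist": 0, "hand": 0},
    {"translation": [0, 0, 0], "twist": 0, "hand": 0}
  ]
}}

```text
time: 6.2
tool_pos: [0.4325, 0.1875, 0.0671]
tool_rot: [0.001, 0.988, 0.153, -0.006]
contact_force: [-0.5, -0.2, -2.7]
gripper_width: 0.115
grasp_force: 61.3
```

```bash
python3 go.py .443 .191 .0486 107.6
```

```text
pos [0.4325 0.1875 0.0671] tooly -72.41 z [-0.012 -0.003 -1.   ] j6 1.515 t 6.2
shift [ 0.113 -0.002  0.184] twist -0.001 w 0.11470850842755988 g 61.297008991241455 F [-0.5 -0.2 -2.7]
```

Request:
{"op": "apply_moves", "data": {
  "targets": [
    {"translation": [0, 0, 0], "twist": 0, "hand": 0},
    {"translation": [0, 0, 0.1], "twist": 0, "hand": 0},
    {"translation": [0, 0, 0.07], "twist": 0, "hand": 0},
    {"translation": [0, 0, 0.02], "twist": 0, "hand": 0},
    {"translation": [0, 0, 0], "twist": 0, "hand": 0}
  ]
}}

```text
time: 6.7
tool_pos: [0.4378, 0.1889, 0.0542]
tool_rot: [0.0, 0.988, 0.153, -0.0]
contact_force: [0.8, 0.1, -0.6]
gripper_width: 0.121
grasp_force: 61.4
```

```bash
python3 go.py .443 .191 .0486 107.6
```

```text
pos [0.4378 0.1889 0.0542] tooly -72.4 z [-0. -0. -1.] j6 1.515 t 6.7
shift [ 0.055 -0.004  0.056] twist 0.001 w 0.12074735616559495 g 61.35147213935852 F [ 0.8  0.1 -0.6]
```

Request:
{"op": "apply_moves", "data": {
  "targets": [
    {"translation": [0, 0, 0.05], "twist": 0, "hand": 0},
    {"translation": [0, 0, 0.02], "twist": 0, "hand": 0},
    {"translation": [0, 0, 0], "twist": 0, "hand": 0},
    {"translation": [0, 0, 0], "twist": 0, "hand": 0},
    {"translation": [0, 0, 0], "twist": 0, "hand": 0}
  ]
}}

```text
time: 7.2
tool_pos: [0.4383, 0.189, 0.0485]
tool_rot: [0.0, 0.988, 0.153, 0.0]
contact_force: [-2.7, -0.6, 5.2]
gripper_width: 0.118
grasp_force: 62.3
```

```bash
python3 go.py .6 -.2 .3 107.6
```

```text
pos [0.4383 0.189  0.0485] tooly -72.39 z [ 0. -0. -1.] j6 1.515 t 7.2
shift [ 0.365  4.197 -2.514] twist 0.002 w 0.11823027542352296 g 62.2804069519043 F [-2.7 -0.6  5.2]
```

Request:
{"op": "apply_moves", "data": {
  "targets": [
    {"translation": [0, 0, 0], "twist": 0, "hand": 0.5},
    {"translation": [0, 0, 0], "twist": 0, "hand": 0.5},
    {"translation": [0, 0, 0], "twist": 0, "hand": 0.5},
    {"translation": [0, 0, -0.2], "twist": 0, "hand": 0.6},
    {"translation": [0, 0, -0.45], "twist": 0, "hand": 1},
    {"translation": [0, 0, -0.5], "twist": 0, "hand": 1},
    {"translation": [0, 0, -0.5], "twist": 0, "hand": 1},
    {"translation": [0, 0, -0.5], "twist": 0, "hand": 1}
  ]
}}

```text
time: 8.0
tool_pos: [0.4374, 0.1888, 0.2642]
tool_rot: [-0.0, 0.988, 0.153, 0.0]
contact_force: [1.4, -0.1, 0.6]
gripper_width: 1.004
grasp_force: 0.0
```

Request:
{"op": "apply_moves", "data": {
  "targets": [
    {"translation": [0, 0.25, -0.4], "twist": 0, "hand": 1},
    {"translation": [0.1, 0.47, -0.3], "twist": 0, "hand": 1},
    {"translation": [0.1, 0.48, 0], "twist": 0, "hand": 1},
    {"translation": [0.1, 0.48, 0], "twist": 0, "hand": 1},
    {"translation": [0.1, 0.48, 0], "twist": 0, "hand": 1},
    {"translation": [0.1, 0.48, 0], "twist": 0, "hand": 1},
    {"translation": [0.1, 0.48, 0], "twist": 0, "hand": 1},
    {"translation": [0.1, 0.48, 0], "twist": 0, "hand": 1}
  ]
}}

```text
time: 8.8
tool_pos: [0.6113, -0.1302, 0.3285]
tool_rot: [-0.0, 0.988, 0.153, 0.0]
contact_force: [0.7, 0.5, 0.5]
gripper_width: 1.002
grasp_force: 0.0
```

Request:
{"op": "apply_moves", "data": {
  "targets": [
    {"translation": [0, 0.48, 0], "twist": 0, "hand": 1},
    {"translation": [0, 0.48, 0], "twist": 0, "hand": 1},
    {"translation": [0, 0.4, 0], "twist": 0, "hand": 1},
    {"translation": [0, 0, 0], "twist": 0, "hand": 1},
    {"translation": [0, 0, 0], "twist": 0, "hand": 1},
    {"translation": [0, 0, 0], "twist": 0, "hand": 1}
  ]
}}

```text
time: 9.4
tool_pos: [0.6517, -0.257, 0.3287]
tool_rot: [-0.0, 0.988, 0.153, -0.0]
contact_force: [-0.3, -0.1, 0.9]
gripper_width: 1.002
grasp_force: 0.0
```

```bash
python3 look.py w2 tray_c_mid tray_d_mid tray_a_mid tray_b_mid key_dish
```

```text
9.4 [ 0.65168651 -0.25695806  0.32866171] [-2.46614034e-04  9.88169797e-01  1.53363579e-01 -6.26325553e-05] 1.001600395760936 [-0.27795505 -0.08985344  0.90719862]
[[0.303, 0.9, 0.312, 0.731], [-0.953, 0.287, 0.1, -0.232], [0.001, -0.327, 0.945, 0.45], [0.0, 0.0, 0.0, 1.0]]
tray_c_mid [0.6133, -0.2247, 0.0126] 0.62 [[241.0, 177.0]]
tray_d_mid [0.5656, -0.3746, 0.019] 0.7 [[338.0, 244.0]]
key_dish [0.6225, -0.0512, 0.011] 0.89 [[108.0, 129.0]]
key_dish [0.4487, -0.197, 0.0119] 0.82 [[191.0, 278.0]]
key_dish [0.4765, -0.0502, 0.0107] 0.74 [[91.0, 232.0]]
```

View pics/w2.png

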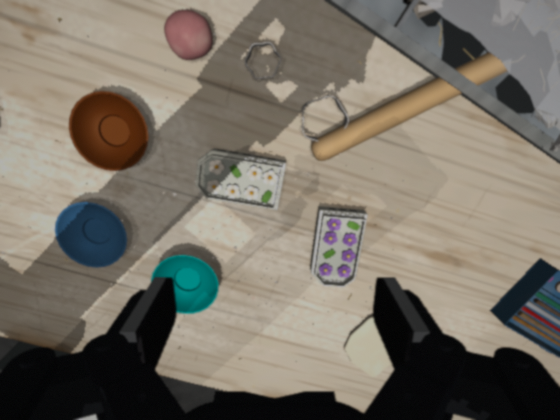

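Tray c (white) is at (242,180) with its cut end to the left. Tray d (violet) is at (338,245) with its cut end at the bottom. I see no pink or yellow tray. I fit the tray outline to the masks.

```bash
cat > fit.py <<'E'
import sys
from h import *
from scipy.optimize import minimize
def outline(a,b,c): return np.array([(-a+c,-b),(a,-b),(a,b),(-a+c,b),(-a,b-c),(-a,-b+c)])
O=outline(.055,.032,.016); I=outline(.051,.028,.0137)
def sil(cal,x,y,t,z0,rim=True,S=4):
    c,s=np.cos(t),np.sin(t); M=np.array([[c,s],[-s,c]])
    m=np.zeros((420,560),np.uint8)
    def pts(o,z): return np.c_[o@M+[x,y],np.full(len(o),z)]
    for P in ([pts(O,z0),pts(O,z0+.018)],[pts(I,z0+.018),pts(I,z0+.029)] if rim else []):
        if P is None: continue
        h=cv2.convexHull(proj(cal,np.vstack(P)).astype(np.float32))
        cv2.fillPoly(m,[np.round(h*16).astype(np.int32)],1,cv2.LINE_8,4)
    return m
def fit(cal,mask,x,y,t,z0=0.,rim=True):
    mask=mask.astype(bool)
    def cost(p):
        s=sil(cal,*(np.array(p)/[1000,1000,100]),z0,rim).astype(bool)
        return 1-(s&mask).sum()/(s|mask).sum()
    best=None
    for dt in (-.15,0,.15):
        r=minimize(cost,[x*1000,y*1000,(t+dt)*100],method='Nelder-Mead',options=dict(initial_simplex=np.array([x*1000,y*1000,(t+dt)*100])+np.array([[0,0,0],[8,0,0],[0,8,0],[0,0,8]]),xatol=.05,fatol=1e-4))
        if best is None or r.fun<best.fun: best=r
    return best.x/[1000,1000,100],best.fun
E
cat > fit1.py <<'E'
from fit import *
cal=get_calibration('wrist')
for q,x,y,t in (('tray_c_mid',.6133,-.2247,-1.4),('tray_d_mid',.5656,-.3746,.2)):
    m=regions_of('wrist',q)[0]['pixels']
    p,c=fit(cal,m,x,y,t); print(q,p.round(4),np.degrees(p[2]).round(1),'1-iou',round(c,3))
E
python3 fit1.py; python3 go.py .56 -.37 .1 100
```

```text
tray_c_mid [ 0.6115 -0.2238 -1.4329] -82.1 1-iou 0.026
tray_d_mid [ 0.5571 -0.379   0.2201] 12.6 1-iou 0.03
pos [ 0.6517 -0.2573  0.3291] tooly -72.36 z [ 0. -0. -1.] j6 0.781 t 9.8
shift [-1.216  0.795  2.291] twist 1.333 w 0.9976376449339358 g 0.0 F [ 0.1 -0.2  0.1]
```

```bash
python3 - <<'E'
from h import *
s=state(); cal=get_calibration('wrist'); q=s['tool_rot']; M=R.from_quat([q[1],q[2],q[3],q[0]]).as_matrix()
for z in (-.01,.0,.009,.022,.035):
    P=[s['tool_pos']+M@np.array([x,y,z]) for y in (-.0425,.0425) for x in (-.011,.011)]
    print(z,proj(cal,P).round(0).tolist())
im=cv2.imread('pics/w2.png'); cv2.imwrite('pics/w2f.png',cv2.resize(im[260:420,100:460],None,fx=2.2,fy=2.2))
E
```

```text
-0.01 [[165.0, 343.0], [159.0, 295.0], [383.0, 343.0], [389.0, 295.0]]
0.0 [[172.0, 327.0], [167.0, 280.0], [376.0, 327.0], [382.0, 280.0]]
0.009 [[178.0, 313.0], [173.0, 269.0], [371.0, 313.0], [375.0, 269.0]]
0.022 [[185.0, 297.0], [181.0, 255.0], [363.0, 297.0], [367.0, 255.0]]
0.035 [[191.0, 282.0], [187.0, 243.0], [357.0, 282.0], [361.0, 243.0]]
```

View pics/w2f.png

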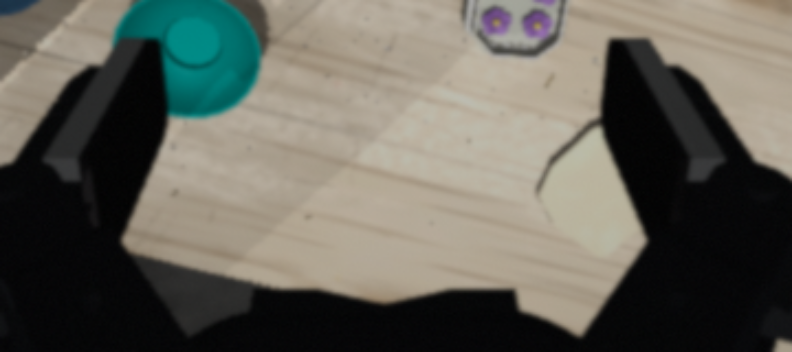

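Request:
{"op": "apply_moves", "data": {
  "targets": [
    {"translation": [-0.32, 0.22, 0.2], "twist": 0, "hand": 1},
    {"translation": [-0.32, 0.22, 0.3], "twist": 0, "hand": 1},
    {"translation": [-0.32, 0.22, 0.4], "twist": 0, "hand": 1},
    {"translation": [-0.31, 0.21, 0.4], "twist": 0, "hand": 1},
    {"translation": [0, 0, 0.4], "twist": 0.87, "hand": 1},
    {"translation": [0, 0, 0.4], "twist": 0, "hand": 1},
    {"translation": [0, 0, 0.2], "twist": 0, "hand": 1},
    {"translation": [0, 0, 0], "twist": 0, "hand": 1}
  ]
}}

```text
time: 10.6
tool_pos: [0.559, -0.3715, 0.1015]
tool_rot: [-0.003, 0.994, 0.11, -0.003]
contact_force: [-0.2, 0.8, -0.6]
gripper_width: 1.005
grasp_force: 0.0
```

Request:
{"op": "apply_moves", "data": {
  "targets": [
    {"translation": [0, 0, 0], "twist": 0, "hand": 1},
    {"translation": [0, 0, 0], "twist": 0, "hand": 1},
    {"translation": [0, 0, 0], "twist": 0, "hand": 1}
  ]
}}

```text
time: 10.9
tool_pos: [0.5628, -0.3743, 0.1092]
tool_rot: [0.002, 0.994, 0.11, 0.001]
contact_force: [0.1, 0.2, 0.1]
gripper_width: 0.999
grasp_force: 0.0
```

```bash
python3 go.py .5571 -.379 .017 102.6; python3 look.py w3 tray_d_mid; sed -i "s/^for q,x.*/import sys\nfor q,x,y,t in [(sys.argv[1],*map(float,sys.argv[2:5]))]:/" fit1.py; python3 fit1.py tray_d_mid .5571 -.379 .22
```

```text
pos [ 0.5628 -0.3743  0.1092] tooly -77.37 z [ 0.003 -0.003 -1.   ] j6 0.653 t 10.9
shift [-0.068  0.03   0.922] twist 0.006 w 0.9987372821606264 g 0.0 F [0.1 0.2 0.1]
10.9 [ 0.56277739 -0.37428368  0.10918853] [0.00156046 0.99392751 0.11001568 0.00148804] 0.9987372821606264 [0.13219655 0.19979539 0.0617871 ]
[[0.219, 0.923, 0.316, 0.644], [-0.976, 0.206, 0.075, -0.356], [0.005, -0.325, 0.946, 0.231], [0.0, 0.0, 0.0, 1.0]]
tray_d_mid [0.57, -0.3747, 0.0172] 0.65 [[276.0, 212.0]]
tray_d_mid [ 0.5569 -0.377   0.2199] 12.6 1-iou 0.018
```

Request:
{"op": "apply_moves", "data": {
  "targets": [
    {"translation": [-0.06, 0.02, 0.2], "twist": 0, "hand": 1},
    {"translation": [0, 0, 0.3], "twist": 0, "hand": 1},
    {"translation": [0, 0, 0.25], "twist": 0, "hand": 1},
    {"translation": [0, 0, 0.1], "twist": 0, "hand": 1},
    {"translation": [0, 0, 0.05], "twist": 0, "hand": 1},
    {"translation": [0, 0, 0], "twist": 0, "hand": 1},
    {"translation": [0, 0, 0], "twist": 0, "hand": 1}
  ]
}}

```text
time: 11.75
tool_pos: [0.557, -0.3774, 0.0181]
tool_rot: [0.001, 0.994, 0.11, 0.001]
contact_force: [0.6, -0.5, 0.2]
gripper_width: 1.003
grasp_force: 0.0
```

```bash
python3 go.py .557 -.3775 .017 102.6
```

```text
pos [ 0.557  -0.3774  0.0181] tooly -77.38 z [ 0.002 -0.002 -1.   ] j6 0.645 t 11.75
shift [-0.     0.     0.011] twist 0.004 w 1.0026407492121034 g 0.0 F [ 0.6 -0.5  0.2]
```

Request:
{"op": "apply_moves", "data": {
  "targets": [
    {"translation": [0, 0, 0], "twist": 0, "hand": 0.5},
    {"translation": [0, 0, 0], "twist": 0, "hand": 0},
    {"translation": [0, 0, 0], "twist": 0, "hand": 0},
    {"translation": [0, 0, 0], "twist": 0, "hand": 0},
    {"translation": [0, 0, 0], "twist": 0, "hand": 0},
    {"translation": [0, 0, 0], "twist": 0, "hand": 0}
  ]
}}

```text
time: 12.35
tool_pos: [0.5571, -0.3776, 0.0183]
tool_rot: [0.001, 0.994, 0.11, 0.001]
contact_force: [-0.0, -0.7, 5.7]
gripper_width: 0.732
grasp_force: 68.0
```

Request:
{"op": "apply_moves", "data": {
  "targets": [
    {"translation": [0, 0, -0.1], "twist": 0, "hand": 0},
    {"translation": [0, 0, -0.3], "twist": 0, "hand": 0},
    {"translation": [0, 0, -0.5], "twist": 0, "hand": 0},
    {"translation": [0, 0, -0.5], "twist": 0, "hand": 0},
    {"translation": [0, 0, 0], "twist": 0, "hand": 0},
    {"translation": [0, 0, 0], "twist": 0, "hand": 0},
    {"translation": [0, 0, 0], "twist": 0, "hand": 0}
  ]
}}

```text
time: 13.05
tool_pos: [0.555, -0.3758, 0.1544]
tool_rot: [-0.001, 0.994, 0.11, -0.001]
contact_force: [0.4, -0.3, -1.9]
gripper_width: 0.737
grasp_force: 67.3
```

```bash
python3 go.py .5913 .2869 .17 107.6
```

```text
pos [ 0.555  -0.3758  0.1544] tooly -77.38 z [-0.003  0.002 -1.   ] j6 0.645 t 13.05
shift [ 1.801 -6.388 -0.142] twist -0.87 w 0.7368193862167776 g 67.26503759622574 F [ 0.4 -0.3 -1.9]
```

Request:
{"op": "apply_moves", "data": {
  "targets": [
    {"translation": [0, 0, 0], "twist": -0.87, "hand": 0},
    {"translation": [0.1, -0.25, 0], "twist": 0, "hand": 0},
    {"translation": [0.17, -0.45, 0], "twist": 0, "hand": 0},
    {"translation": [0.17, -0.45, 0], "twist": 0, "hand": 0},
    {"translation": [0.17, -0.45, 0], "twist": 0, "hand": 0},
    {"translation": [0.17, -0.45, 0], "twist": 0, "hand": 0},
    {"translation": [0.17, -0.45, 0], "twist": 0, "hand": 0},
    {"translation": [0.17, -0.45, 0], "twist": 0, "hand": 0}
  ]
}}

```text
time: 13.85
tool_pos: [0.5717, -0.0594, 0.1533]
tool_rot: [-0.001, 0.988, 0.153, -0.002]
contact_force: [1.2, 0.1, -1.2]
gripper_width: 0.736
grasp_force: 67.2
```

Request:
{"op": "apply_moves", "data": {
  "targets": [
    {"translation": [0.17, -0.45, 0], "twist": 0, "hand": 0},
    {"translation": [0.17, -0.45, 0], "twist": 0, "hand": 0},
    {"translation": [0.17, -0.45, 0], "twist": 0, "hand": 0},
    {"translation": [0.17, -0.45, 0], "twist": 0, "hand": 0},
    {"translation": [0.17, -0.45, 0], "twist": 0, "hand": 0},
    {"translation": [0.17, -0.45, 0], "twist": 0, "hand": 0},
    {"translation": [0.1, -0.25, 0], "twist": 0, "hand": 0},
    {"translation": [0, 0, 0], "twist": 0, "hand": 0}
  ]
}}

```text
time: 14.65
tool_pos: [0.5892, 0.2564, 0.1532]
tool_rot: [-0.0, 0.988, 0.155, -0.002]
contact_force: [0.9, -1.0, -1.9]
gripper_width: 0.737
grasp_force: 67.2
```

Request:
{"op": "apply_moves", "data": {
  "targets": [
    {"translation": [0, 0, 0], "twist": 0, "hand": 0},
    {"translation": [0, 0, 0], "twist": 0, "hand": 0},
    {"translation": [0, 0, 0], "twist": 0, "hand": 0},
    {"translation": [0, 0, 0], "twist": 0, "hand": 0}
  ]
}}

```text
time: 15.05
tool_pos: [0.5912, 0.2523, 0.1562]
tool_rot: [0.0, 0.988, 0.152, -0.0]
contact_force: [-0.9, 0.7, -0.8]
gripper_width: 0.73
grasp_force: 67.2
```

```bash
python3 go.py .5913 .2869 .17 107.6; python3 look.py w4 tray_d_mid; cat > fit2.py <<'E'
from fit import *
import sys
q=sys.argv[1]; z0=float(sys.argv[2]); s=state(); cal=get_calibration('wrist'); qq=s['tool_rot']; M=R.from_quat([qq[1],qq[2],qq[3],qq[0]]).as_matrix()
t0=float(sys.argv[3])
r=regions_of('wrist',q)[0]; p,c=fit(cal,r['pixels'],*s['tool_pos'][:2],t0,s['tool_pos'][2]-z0 if z0>0 else -z0)
print(p.round(4),np.degrees(p[2]).round(2),c,'offset in tool', (M.T@np.r_[p[:2]-s['tool_pos'][:2],0]).round(4))
E
python3 fit2.py tray_d_mid .018 .307
```

```text
pos [0.5912 0.2523 0.1562] tooly -72.49 z [-0. -0. -1.] j6 1.553 t 15.05
shift [ 0.105 -0.33  -0.138] twist -0.015 w 0.729665612950668 g 67.1874850988388 F [-0.9  0.7 -0.8]
15.05 [0.59123615 0.25230882 0.15624354] [ 6.93415777e-05  9.88344592e-01  1.52233161e-01 -1.68070253e-04] 0.729665612950668 [-0.85534065  0.66502007 -0.78613966]
[[0.301, 0.901, 0.312, 0.671], [-0.954, 0.284, 0.1, 0.278], [0.001, -0.328, 0.945, 0.277], [0.0, 0.0, 0.0, 1.0]]
[0.5914 0.2524 0.3113] 17.84 0.09099427895048329 offset in tool [0.     0.0003 0.    ]
```

View pics/w4.png

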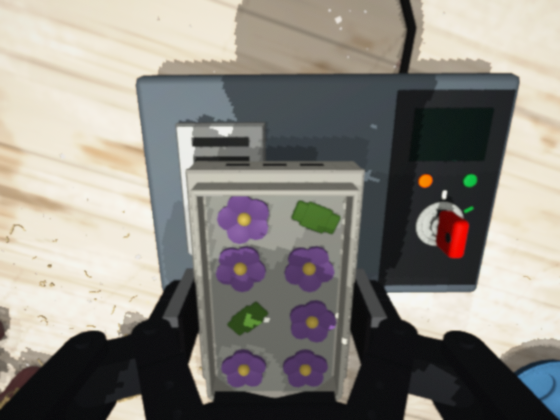

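```bash
python3 - <<'E'
from h import *
cal=get_calibration('wrist')
a=np.radians(17.6); X=np.array([np.cos(a),np.sin(a)]); Y=np.array([-X[1],X[0]])
d0=np.array([.5913,.2869])
im=cv2.imread('pics/w4.png')
for n,uv,z in (('TL',(137,77),.046),('TR',(519,76),.046),('BR',(480,290),.046),('oTL',(178,126),.057),('oTR',(265,122),.057)):
    p=onz(cal,[uv],z)[0,:2]-d0; print(n,(p@X).round(4),(p@Y).round(4))
P=[d0+X*x+Y*y for x,y in ((.08,.055),(.08,-.19),(-.08,-.19))]
print(proj(cal,[[*p,.046] for p in P]).round(1).tolist(), proj(cal,[[*(d0+X*.051+Y*y),.057] for y in (.028,-.028)]).round(1).tolist())
cv2.imwrite('pics/w4c.png',cv2.resize(im[60:300,120:300],None,fx=2.5,fy=2.5,interpolation=cv2.INTER_CUBIC))
p=onz(cal,[(535,375)],.02)[0]; print('blue?',p)
E
```

```text
TL 0.0789 0.0526
TR 0.0794 -0.1851
BR -0.074 -0.1902
oTL 0.0502 0.0268
oTR 0.0525 -0.027
[[132.9, 75.1], [527.1, 75.0], [478.2, 296.7]] [[176.0, 124.6], [266.6, 124.5]]
blue? [ 0.50103769 -0.03305089  0.02      ]
```

View pics/w4c.png

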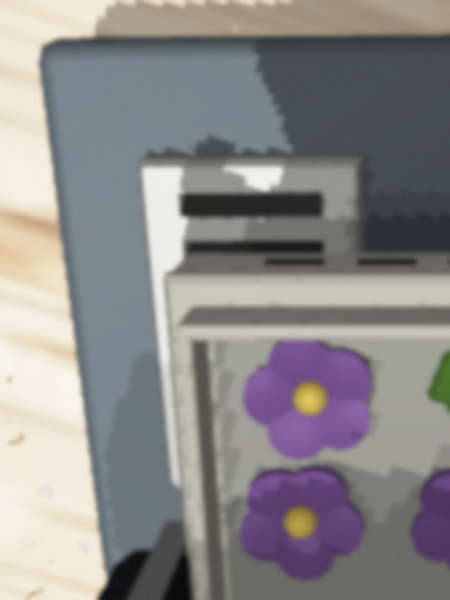

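Request:
{"op": "apply_moves", "data": {
  "targets": [
    {"translation": [0.11, -0.33, 0], "twist": 0, "hand": 0},
    {"translation": [0, 0, 0.2], "twist": 0, "hand": 0},
    {"translation": [0, 0, 0.3], "twist": 0, "hand": 0},
    {"translation": [0, 0, 0.17], "twist": 0, "hand": 0},
    {"translation": [0, 0, 0], "twist": 0, "hand": 0},
    {"translation": [0, 0, 0], "twist": 0, "hand": 0},
    {"translation": [0, 0, 0], "twist": 0, "hand": 0},
    {"translation": [0, 0, 0], "twist": 0, "hand": 0}
  ]
}}

```text
time: 16.0
tool_pos: [0.5929, 0.2885, 0.0914]
tool_rot: [-0.0, 0.988, 0.153, 0.002]
contact_force: [0.3, -1.0, -0.6]
gripper_width: 0.733
grasp_force: 67.2
```

```bash
python3 go.py .5915 .2873 .0642 107.6
```

```text
pos [0.5929 0.2885 0.0914] tooly -72.41 z [ 0.003  0.001 -1.   ] j6 1.604 t 16.0
shift [-0.017  0.007  0.272] twist -0.002 w 0.7327673666635107 g 67.15777069330215 F [ 0.3 -1.  -0.6]
```

Request:
{"op": "apply_moves", "data": {
  "targets": [
    {"translation": [-0.015, 0.005, 0.08], "twist": 0, "hand": 0},
    {"translation": [0, 0, 0.06], "twist": 0, "hand": 0},
    {"translation": [0, 0, 0.06], "twist": 0, "hand": 0},
    {"translation": [0, 0, 0.04], "twist": 0, "hand": 0},
    {"translation": [0, 0, 0.02], "twist": 0, "hand": 0},
    {"translation": [0, 0, 0], "twist": 0, "hand": 0},
    {"translation": [0, 0, 0], "twist": 0, "hand": 0}
  ]
}}

```text
time: 16.7
tool_pos: [0.5906, 0.2874, 0.0644]
tool_rot: [0.0, 0.988, 0.153, 0.0]
contact_force: [-2.8, -0.3, 4.8]
gripper_width: 0.733
grasp_force: 68.0
```

```bash
python3 go.py .5915 .2873 .0642 107.6
```

```text
pos [0.5906 0.2874 0.0644] tooly -72.39 z [ 0. -0. -1.] j6 1.603 t 16.7
shift [0.008 0.003 0.002] twist 0.001 w 0.7327778501384556 g 67.95440912246704 F [-2.8 -0.3  4.8]
```

Request:
{"op": "apply_moves", "data": {
  "targets": [
    {"translation": [0, 0, 0], "twist": 0, "hand": 1},
    {"translation": [0, 0, 0], "twist": 0, "hand": 1},
    {"translation": [0, 0, 0], "twist": 0, "hand": 1},
    {"translation": [0, 0, 0], "twist": 0, "hand": 1},
    {"translation": [0, 0, -0.2], "twist": 0, "hand": 1},
    {"translation": [0, 0, -0.45], "twist": 0, "hand": 1},
    {"translation": [0, 0, -0.5], "twist": 0, "hand": 1},
    {"translation": [-0.1, 0.33, 0], "twist": 0, "hand": 1}
  ]
}}

```text
time: 17.5
tool_pos: [0.5952, 0.2565, 0.1885]
tool_rot: [-0.002, 0.988, 0.155, 0.008]
contact_force: [2.3, -0.2, 1.1]
gripper_width: 1.004
grasp_force: 0.0
```

Request:
{"op": "apply_moves", "data": {
  "targets": [
    {"translation": [-0.13, 0.46, 0], "twist": 0, "hand": 1},
    {"translation": [-0.13, 0.46, 0], "twist": 0, "hand": 1},
    {"translation": [-0.13, 0.46, 0], "twist": 0, "hand": 1},
    {"translation": [-0.13, 0.46, 0], "twist": 0, "hand": 1},
    {"translation": [-0.13, 0.46, 0], "twist": 0, "hand": 1},
    {"translation": [-0.13, 0.46, 0], "twist": 0, "hand": 1},
    {"translation": [-0.13, 0.46, 0], "twist": 0, "hand": 1},
    {"translation": [-0.13, 0.46, 0], "twist": 0, "hand": 1}
  ]
}}

```text
time: 18.3
tool_pos: [0.6027, -0.1313, 0.1785]
tool_rot: [0.0, 0.988, 0.153, 0.0]
contact_force: [0.8, 0.6, -0.1]
gripper_width: 0.998
grasp_force: 0.0
```

Request:
{"op": "apply_moves", "data": {
  "targets": [
    {"translation": [-0.13, 0.46, 0], "twist": 0, "hand": 1},
    {"translation": [-0.08, 0.4, 0], "twist": -1, "hand": 1},
    {"translation": [0, 0, 0], "twist": -1, "hand": 1},
    {"translation": [0, 0, 0], "twist": -1, "hand": 1},
    {"translation": [0, 0, 0], "twist": -1, "hand": 1},
    {"translation": [0, 0, 0], "twist": -1, "hand": 1},
    {"translation": [0, 0, 0], "twist": -1, "hand": 1},
    {"translation": [0, 0, 0], "twist": -1, "hand": 1}
  ]
}}

```text
time: 19.1
tool_pos: [0.6089, -0.2178, 0.1782]
tool_rot: [-0.0, 0.875, 0.484, -0.0]
contact_force: [-0.1, -0.5, 0.4]
gripper_width: 1.0
grasp_force: 0.0
```

Request:
{"op": "apply_moves", "data": {
  "targets": [
    {"translation": [0, 0, 0], "twist": -1, "hand": 1},
    {"translation": [0, 0, 0], "twist": -1, "hand": 1},
    {"translation": [0, 0, 0], "twist": -1, "hand": 1},
    {"translation": [0, 0, 0], "twist": -1, "hand": 1},
    {"translation": [0, 0, 0], "twist": -1, "hand": 1},
    {"translation": [0, 0, 0], "twist": -1, "hand": 1},
    {"translation": [0, 0, 0], "twist": -1, "hand": 1},
    {"translation": [0, 0, 0], "twist": 0, "hand": 1}
  ]
}}

```text
time: 19.9
tool_pos: [0.6089, -0.2177, 0.1782]
tool_rot: [-0.0, 0.657, 0.754, -0.0]
contact_force: [0.0, 0.8, 0.2]
gripper_width: 1.001
grasp_force: 0.0
```

```bash
python3 go.py .6115 -.2238 .1 7.9; python3 look.py w5 tray_c_mid; python3 fit1.py tray_c_mid .6115 -.2238 -1.433
```

```text
pos [ 0.6089 -0.2177  0.1782] tooly 7.8 z [-0.  0. -1.] j6 -0.595 t 19.9
shift [-0.064  0.018  0.782] twist -0.017 w 1.0008172302164744 g 0.0 F [0.  0.8 0.2]
19.9 [ 0.60890791 -0.21773267  0.17818408] [-1.16342052e-04  6.57374524e-01  7.53564013e-01 -2.77064992e-05] 1.0008172302164744 [0.02204077 0.79742946 0.1647707 ]
[[0.991, -0.129, -0.045, 0.596], [0.136, 0.936, 0.325, -0.134], [-0.0, -0.328, 0.945, 0.299], [0.0, 0.0, 0.0, 1.0]]
tray_c_mid [0.6067, -0.2229, 0.0162] 0.87 [[272.0, 197.0]]
tray_c_mid [0.7485, -0.1229, 0.0278] 0.42 [[479.0, 100.0]]
tray_c_mid [ 0.6111 -0.2225 -1.4328] -82.1 1-iou 0.019
```

Request:
{"op": "apply_moves", "data": {
  "targets": [
    {"translation": [-0.054, 0.016, 0.3], "twist": 0, "hand": 1},
    {"translation": [0, 0, 0.45], "twist": 0, "hand": 1},
    {"translation": [0, 0, 0.4], "twist": 0, "hand": 1},
    {"translation": [0, 0, 0.25], "twist": 0, "hand": 1},
    {"translation": [0, 0, 0.15], "twist": 0, "hand": 1},
    {"translation": [0, 0, 0.05], "twist": 0, "hand": 1},
    {"translation": [0, 0, 0], "twist": 0, "hand": 1},
    {"translation": [0, 0, 0], "twist": 0, "hand": 1}
  ]
}}

```text
time: 20.85
tool_pos: [0.6127, -0.2235, 0.0204]
tool_rot: [0.002, 0.657, 0.754, 0.0]
contact_force: [0.3, 0.5, -0.1]
gripper_width: 1.001
grasp_force: 0.0
```

```bash
python3 go.py .6112 -.2228 .017 7.9
```

```text
pos [ 0.6127 -0.2235  0.0204] tooly 7.8 z [ 0.003 -0.001 -1.   ] j6 -0.6 t 20.85
shift [ 0.009 -0.014  0.034] twist -0.017 w 1.000799591607709 g 0.0 F [ 0.3  0.5 -0.1]
```

Request:
{"op": "apply_moves", "data": {
  "targets": [
    {"translation": [0.005, -0.005, 0.01], "twist": 0, "hand": 1},
    {"translation": [0, 0, 0], "twist": 0, "hand": 0.5},
    {"translation": [0, 0, 0], "twist": 0, "hand": 0},
    {"translation": [0, 0, 0], "twist": 0, "hand": 0},
    {"translation": [0, 0, 0], "twist": 0, "hand": 0},
    {"translation": [0, 0, 0], "twist": 0, "hand": 0},
    {"translation": [0, 0, 0], "twist": 0, "hand": 0},
    {"translation": [0, 0, 0], "twist": 0, "hand": 0}
  ]
}}

```text
time: 21.65
tool_pos: [0.6117, -0.2229, 0.0188]
tool_rot: [0.001, 0.657, 0.754, 0.0]
contact_force: [-0.5, -0.1, 5.8]
gripper_width: 0.731
grasp_force: 67.8
```

```bash
python3 go.py .6112 -.2228 .017 7.9
```

```text
pos [ 0.6117 -0.2229  0.0188] tooly 7.82 z [ 0.002 -0.001 -1.   ] j6 -0.6 t 21.65
shift [ 0.001 -0.004  0.018] twist -0.015 w 0.7307885160951045 g 67.7623200416565 F [-0.5 -0.1  5.8]
```

Request:
{"op": "apply_moves", "data": {
  "targets": [
    {"translation": [0, 0, -0.1], "twist": 0, "hand": 0},
    {"translation": [0, 0, -0.4], "twist": 0, "hand": 0},
    {"translation": [0, 0, -0.5], "twist": 0, "hand": 0},
    {"translation": [0, 0, -0.5], "twist": 0, "hand": 0},
    {"translation": [0, 0, 0], "twist": -0.97, "hand": 0},
    {"translation": [0, 0, 0], "twist": -0.97, "hand": 0},
    {"translation": [0, 0, 0], "twist": -0.97, "hand": 0},
    {"translation": [0, 0, 0], "twist": -0.97, "hand": 0}
  ]
}}

```text
time: 22.45
tool_pos: [0.6101, -0.2221, 0.167]
tool_rot: [-0.001, 0.498, 0.867, -0.0]
contact_force: [-0.3, 0.2, -1.7]
gripper_width: 0.731
grasp_force: 66.9
```

Request:
{"op": "apply_moves", "data": {
  "targets": [
    {"translation": [0, 0, 0], "twist": -0.97, "hand": 0},
    {"translation": [0, 0, 0], "twist": -0.97, "hand": 0},
    {"translation": [0, 0, 0], "twist": -0.97, "hand": 0},
    {"translation": [0, 0, 0], "twist": -0.97, "hand": 0},
    {"translation": [0, 0, 0], "twist": -0.97, "hand": 0},
    {"translation": [0, 0, 0], "twist": -0.97, "hand": 0},
    {"translation": [0, 0, 0], "twist": -0.97, "hand": 0},
    {"translation": [0, 0, 0], "twist": -0.97, "hand": 0}
  ]
}}

```text
time: 23.25
tool_pos: [0.6101, -0.2221, 0.1668]
tool_rot: [-0.001, 0.133, 0.991, 0.0]
contact_force: [0.2, 0.2, -1.1]
gripper_width: 0.732
grasp_force: 66.9
```

Request:
{"op": "apply_moves", "data": {
  "targets": [
    {"translation": [0, 0, 0], "twist": -0.97, "hand": 0},
    {"translation": [0, 0, 0], "twist": -0.97, "hand": 0},
    {"translation": [0, 0, 0], "twist": -0.97, "hand": 0},
    {"translation": [0, 0, 0], "twist": -0.97, "hand": 0},
    {"translation": [0, 0, 0], "twist": -0.97, "hand": 0},
    {"translation": [0, 0, 0], "twist": -0.92, "hand": 0},
    {"translation": [0, 0, 0], "twist": 0, "hand": 0}
  ]
}}

```text
time: 23.95
tool_pos: [0.6102, -0.2222, 0.1669]
tool_rot: [-0.001, -0.153, 0.988, 0.0]
contact_force: [0.7, 0.5, -1.4]
gripper_width: 0.736
grasp_force: 66.9
```

```bash
python3 go.py .591 .2873 .17 107.6
```

```text
pos [ 0.6102 -0.2222  0.1669] tooly 107.56 z [-0.001  0.001 -1.   ] j6 -2.341 t 23.95
shift [-1.354  4.915 -0.028] twist -0.008 w 0.736406554533146 g 66.93356394767761 F [ 0.7  0.5 -1.4]
```

Request:
{"op": "apply_moves", "data": {
  "targets": [
    {"translation": [-0.07, 0.25, 0], "twist": 0, "hand": 0},
    {"translation": [-0.11, 0.4, 0], "twist": 0, "hand": 0},
    {"translation": [-0.11, 0.4, 0], "twist": 0, "hand": 0},
    {"translation": [-0.11, 0.4, 0], "twist": 0, "hand": 0},
    {"translation": [-0.11, 0.4, 0], "twist": 0, "hand": 0},
    {"translation": [-0.11, 0.4, 0], "twist": 0, "hand": 0},
    {"translation": [-0.11, 0.4, 0], "twist": 0, "hand": 0},
    {"translation": [-0.11, 0.4, 0], "twist": 0, "hand": 0}
  ]
}}

```text
time: 24.75
tool_pos: [0.5981, 0.0953, 0.1673]
tool_rot: [-0.0, -0.152, 0.988, 0.0]
contact_force: [0.2, 0.1, -1.2]
gripper_width: 0.729
grasp_force: 66.9
```

Request:
{"op": "apply_moves", "data": {
  "targets": [
    {"translation": [-0.11, 0.4, 0], "twist": 0, "hand": 0},
    {"translation": [-0.11, 0.4, 0], "twist": 0, "hand": 0},
    {"translation": [-0.11, 0.4, 0], "twist": 0, "hand": 0},
    {"translation": [-0.11, 0.4, 0], "twist": 0, "hand": 0},
    {"translation": [-0.07, 0.25, 0], "twist": 0, "hand": 0},
    {"translation": [0, 0, 0], "twist": 0, "hand": 0},
    {"translation": [0, 0, 0], "twist": 0, "hand": 0},
    {"translation": [0, 0, 0], "twist": 0, "hand": 0}
  ]
}}

```text
time: 25.55
tool_pos: [0.5915, 0.2845, 0.1671]
tool_rot: [-0.0, -0.152, 0.988, -0.0]
contact_force: [-0.5, -0.2, -0.9]
gripper_width: 0.731
grasp_force: 66.9
```

```bash
python3 go.py .591 .2873 .0828 107.6; python3 look.py w6 tray_c_mid; python3 fit2.py tray_c_mid .0188 .307;
```

```text
pos [0.5915 0.2845 0.1671] tooly 107.47 z [-0.001 -0.001 -1.   ] j6 -1.54 t 25.55
shift [-0.005  0.028  0.843] twist -0.022 w 0.7313758837356478 g 66.93388313055038 F [-0.5 -0.2 -0.9]
25.55 [0.59145659 0.2845004  0.16710136] [-3.67692935e-04 -1.51887650e-01  9.88397663e-01 -2.56208930e-04] 0.7313758837356478 [-0.50649706 -0.15736758 -0.94017991]
[[-0.301, -0.901, -0.312, 0.51], [0.954, -0.285, -0.097, 0.259], [-0.002, -0.326, 0.945, 0.288], [0.0, 0.0, 0.0, 1.0]]
tray_c_mid [0.5748, 0.2769, 0.1645] 0.79 [[269.0, 266.0]]
[0.5908 0.284  0.3032] 17.37 0.10308874255252432 offset in tool [0.0009 0.     0.    ]
```

Request:
{"op": "apply_moves", "data": {
  "targets": [
    {"translation": [-0.005, 0.028, 0.2], "twist": -0.02, "hand": 0},
    {"translation": [0, 0, 0.25], "twist": 0, "hand": 0},
    {"translation": [0, 0, 0.12], "twist": 0, "hand": 0},
    {"translation": [0, 0, 0], "twist": 0, "hand": 0},
    {"translation": [0, 0, 0], "twist": 0, "hand": 0},
    {"translation": [0, 0, 0], "twist": 0, "hand": 0},
    {"translation": [0, 0, 0], "twist": 0, "hand": 0},
    {"translation": [0, 0, 0], "twist": 0, "hand": 0}
  ]
}}

```text
time: 26.5
tool_pos: [0.5918, 0.2885, 0.1116]
tool_rot: [0.001, -0.154, 0.988, 0.0]
contact_force: [-0.9, 0.5, -1.8]
gripper_width: 0.732
grasp_force: 66.9
```

```bash
python3 go.py .591 .2873 .0828 107.6
```

```text
pos [0.5918 0.2885 0.1116] tooly 107.68 z [ 0.002  0.001 -1.   ] j6 -1.539 t 26.5
shift [ 0.012 -0.009  0.288] twist 0.014 w 0.7324327042964096 g 66.9047749042511 F [-0.9  0.5 -1.8]
```

Request:
{"op": "apply_moves", "data": {
  "targets": [
    {"translation": [0.007, -0.007, 0.1], "twist": 0, "hand": 0},
    {"translation": [0, 0, 0.06], "twist": 0, "hand": 0},
    {"translation": [0, 0, 0.06], "twist": 0, "hand": 0},
    {"translation": [0, 0, 0.04], "twist": 0, "hand": 0},
    {"translation": [0, 0, 0.02], "twist": 0, "hand": 0},
    {"translation": [0, 0, 0], "twist": 0, "hand": 0},
    {"translation": [0, 0, 0], "twist": 0, "hand": 0},
    {"translation": [0, 0, 0], "twist": 0, "hand": 0}
  ]
}}

```text
time: 27.3
tool_pos: [0.5907, 0.2874, 0.0829]
tool_rot: [-0.0, -0.154, 0.988, -0.0]
contact_force: [-3.2, -1.2, 5.1]
gripper_width: 0.731
grasp_force: 67.6
```

```bash
python3 go.py .591 .2873 .0828 107.6
```

```text
pos [0.5907 0.2874 0.0829] tooly 107.69 z [-0. -0. -1.] j6 -1.54 t 27.3
shift [-0.003 -0.002  0.001] twist 0.015 w 0.7311068980371638 g 67.62179732322693 F [-3.2 -1.2  5.1]
```

Request:
{"op": "apply_moves", "data": {
  "targets": [
    {"translation": [0, 0, 0], "twist": 0, "hand": 1},
    {"translation": [0, 0, 0], "twist": 0, "hand": 1},
    {"translation": [0, 0, 0], "twist": 0, "hand": 1},
    {"translation": [0, 0, 0], "twist": 0, "hand": 1},
    {"translation": [0, 0, -0.2], "twist": 0, "hand": 1},
    {"translation": [0, 0, -0.45], "twist": 0, "hand": 1},
    {"translation": [0, 0, -0.45], "twist": 0, "hand": 1},
    {"translation": [0.2, -0.05, 0], "twist": 0, "hand": 1}
  ]
}}

```text
time: 28.1
tool_pos: [0.5782, 0.2784, 0.2018]
tool_rot: [0.008, -0.154, 0.988, 0.001]
contact_force: [0.9, 0.1, 1.3]
gripper_width: 1.001
grasp_force: 0.0
```

Request:
{"op": "apply_moves", "data": {
  "targets": [
    {"translation": [0.4, -0.1, 0], "twist": 0, "hand": 1},
    {"translation": [0.4, -0.1, 0], "twist": 0, "hand": 1},
    {"translation": [0.4, -0.1, 0], "twist": 0, "hand": 1},
    {"translation": [0.38, -0.12, 0.2], "twist": 0, "hand": 1},
    {"translation": [0, 0, 0], "twist": 0, "hand": 0.6},
    {"translation": [0, 0, 0], "twist": 0, "hand": 0.6},
    {"translation": [0, 0, 0], "twist": 0, "hand": 0.6},
    {"translation": [0, 0, 0], "twist": 0, "hand": 0.6}
  ]
}}

```text
time: 28.9
tool_pos: [0.4373, 0.1892, 0.1742]
tool_rot: [0.001, -0.154, 0.988, 0.0]
contact_force: [0.5, 0.7, 0.4]
gripper_width: 0.599
grasp_force: 0.0
```

```bash
python3 go.py .435 .1885 .042 107.6; python3 look.py w7 cover_grip; python3 - <<'E'
from fit import *
s=state(); cal=get_calibration('wrist')
r=regions_of('wrist','cover_grip')[0]; m=r['pixels']; print(m.sum())
im=cv2.imread('pics/w7.png'); g=im.max(2)
h=cv2.fillPoly(np.zeros_like(g),[cv2.convexHull(cv2.findNonZero(m.astype(np.uint8)))],1)
h=cv2.erode(h,np.ones((13,13)))
b=((g<60)&(h>0)).astype(np.uint8); cs,_=cv2.findContours(b,cv2.RETR_EXTERNAL,cv2.CHAIN_APPROX_NONE); k=max(cs,key=cv2.contourArea)[:,0].astype(float)
print('bar',cv2.minAreaRect((onz(cal,k,.038)[:,:2]*1000).astype(np.float32)))
p,c=fit(cal,m,.435,.1885,.307,0.,False); print(p,np.degrees(p[2]),c)
E
```

```text
pos [0.4373 0.1892 0.1742] tooly 107.7 z [ 0.003  0.001 -1.   ] j6 -1.628 t 28.9
shift [0.028 0.    1.322] twist 0.017 w 0.5990236179216238 g 0.0 F [0.5 0.7 0.4]
28.9 [0.43731104 0.18924151 0.17417478] [ 1.49469259e-03 -1.53822193e-01  9.88097396e-01  1.86528348e-04] 0.5990236179216238 [0.45974949 0.70738012 0.39430537]
[[-0.304, -0.899, -0.315, 0.355], [0.953, -0.288, -0.099, 0.163], [-0.001, -0.33, 0.944, 0.295], [0.0, 0.0, 0.0, 1.0]]
cover_grip [0.4321, 0.1866, 0.0189] 0.98 [[273.0, 189.0]]
9674
bar ((435.6837158203125, 178.09033203125), (57.30363082885742, 32.00605392456055), 18.14171028137207)Traceback (most recent call last):
  File "<stdin>", line 9, in <module>
  File "fit.py", line 22, in fit
    r=minimize(cost,[x*1000,y*1000,(t+dt)*100],method='Nelder-Mead',options=dict(initial_simplex=np.array([x*1000,y*1000,(t+dt)*100])+np.array([[0,0,0],[8,0,0],[0,8,0],[0,0,8]]),xatol=.05,fatol=1e-4))
    res = _minimize_neldermead(fun, x0, args, callback, bounds=bounds,
                               **options)
    fsim[k] = func(sim[k])
              ~~~~^^^^^^^^
    fx = function(np.copy(x), *(wrapper_args + args))
  File "fit.py", line 18, in cost
    s=sil(cal,*(np.array(p)/[1000,1000,100]),z0,rim).astype(bool)
      ~~~^^^^^^^^^^^^^^^^^^^^^^^^^^^^^^^^^^^^^^^^^^^
  File "fit.py", line 12, in sil
    h=cv2.convexHull(proj(cal,np.vstack(P)).astype(np.float32))
                              ~~~~~~~~~^^^
    return _nx.concatenate(arrs, 0, dtype=dtype, casting=casting)
           ~~~~~~~~~~~~~~~^^^^^^^^^^^^^^^^^^^^^^^^^^^^^^^^^^^^^^^
ValueError: need at least one array to concatenate
```

View pics/w7.png

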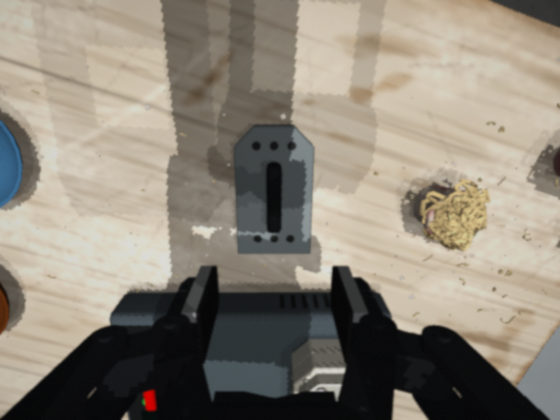

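The cover is flat at (274,190), its bar running (274,162)–(274,232), with nothing in the way. A fit of the outline confirms the centre.

```bash
python3 - <<'E'
import fit; from fit import *
cal=get_calibration('wrist'); m=regions_of('wrist','cover_grip')[0]['pixels']
I2=np.array([(-.028,-.006),(.028,-.006),(.028,.006),(-.028,.006)])
fit.I=I2   # bar as upper body (18..29; good enough)
p,c=fit.fit(cal,m,.435,.1885,.307); print(p.round(4),np.degrees(p[2]),c)
print(onz(cal,[(274,162),(274,232)],.038).mean(0))
E
python3 go.py .435 .1885 .042 107.6
```

```text
pos [0.4363 0.1889 0.1731] tooly 107.7 z [ 0.001  0.    -1.   ] j6 -1.628 t 29.1
shift [ 0.015 -0.     1.311] twist 0.017 w 0.5980974760157098 g 0.0 F [ 1.4  0.6 -0.3]Traceback (most recent call last):
  File "<stdin>", line 5, in <module>
AttributeError: 'function' object has no attribute 'fit'
```

```bash
python3 - <<'E'
import fit as F; from h import *
cal=get_calibration('wrist'); m=regions_of('wrist','cover_grip')[0]['pixels']
F.I=np.array([(-.028,-.006),(.028,-.006),(.028,.006),(-.028,.006)])
p,c=F.fit(cal,m,.435,.1885,.307); print(p.round(4),np.degrees(p[2]),c)
print(onz(cal,[(274,162),(274,232)],.038).mean(0))
E
```

```text
[0.4349 0.1879 0.3095] 17.730974931813538 0.019494364910143114
[0.4320869  0.18727342 0.038     ]
```

Request:
{"op": "apply_moves", "data": {
  "targets": [
    {"translation": [0.015, 0, 0.3], "twist": 0, "hand": 0.6},
    {"translation": [0, 0, 0.4], "twist": 0, "hand": 0.6},
    {"translation": [0, 0, 0.3], "twist": 0, "hand": 0.6},
    {"translation": [0, 0, 0.15], "twist": 0, "hand": 0.6},
    {"translation": [0, 0, 0.05], "twist": 0, "hand": 0.6},
    {"translation": [0, 0, 0], "twist": 0, "hand": 0.6},
    {"translation": [0, 0, 0], "twist": 0, "hand": 0.6},
    {"translation": [0, 0, 0], "twist": 0, "hand": 0.6}
  ]
}}

```text
time: 29.95
tool_pos: [0.4352, 0.1884, 0.054]
tool_rot: [0.001, -0.154, 0.988, 0.0]
contact_force: [0.4, 0.6, -0.3]
gripper_width: 0.599
grasp_force: 0.0
```

```bash
python3 go.py .435 .1885 .044 107.6
```

```text
pos [0.4352 0.1884 0.054 ] tooly 107.68 z [ 0.003  0.001 -1.   ] j6 -1.628 t 29.95
shift [0.002 0.001 0.1  ] twist 0.015 w 0.5985710612081059 g 0.0 F [ 0.4  0.6 -0.3]
```

Request:
{"op": "apply_moves", "data": {
  "targets": [
    {"translation": [0, 0, 0.05], "twist": 0, "hand": 0.6},
    {"translation": [0, 0, 0.03], "twist": 0, "hand": 0.6},
    {"translation": [0, 0, 0], "twist": 0, "hand": 0.6},
    {"translation": [0, 0, 0], "twist": 0, "hand": 0},
    {"translation": [0, 0, 0], "twist": 0, "hand": 0},
    {"translation": [0, 0, 0], "twist": 0, "hand": 0},
    {"translation": [0, 0, 0], "twist": 0, "hand": 0},
    {"translation": [0, 0, 0], "twist": 0, "hand": 0}
  ]
}}

```text
time: 30.75
tool_pos: [0.4342, 0.1882, 0.0447]
tool_rot: [0.0, -0.154, 0.988, 0.0]
contact_force: [0.8, -0.4, 2.4]
gripper_width: 0.119
grasp_force: 61.9
```

Request:
{"op": "apply_moves", "data": {
  "targets": [
    {"translation": [0, 0, 0], "twist": 0, "hand": 0},
    {"translation": [0, 0, 0], "twist": 0, "hand": 0},
    {"translation": [0, 0, 0], "twist": 0, "hand": 0},
    {"translation": [0, 0, 0], "twist": 0, "hand": 0}
  ]
}}

```text
time: 31.15
tool_pos: [0.4342, 0.1882, 0.0447]
tool_rot: [0.0, -0.154, 0.988, 0.0]
contact_force: [-0.2, 0.1, 4.6]
gripper_width: 0.12
grasp_force: 62.1
```

```bash
python3 go.py .435 .1885 .044 107.6
```

```text
pos [0.4342 0.1882 0.0447] tooly 107.68 z [ 0.  0. -1.] j6 -1.628 t 31.15
shift [-0.008  0.001  0.007] twist 0.014 w 0.11995750568755749 g 62.053645849227905 F [-0.2  0.1  4.6]
```

Request:
{"op": "apply_moves", "data": {
  "targets": [
    {"translation": [0, 0, -0.1], "twist": 0, "hand": 0},
    {"translation": [0, 0, -0.4], "twist": 0, "hand": 0},
    {"translation": [0, 0, -0.5], "twist": 0, "hand": 0},
    {"translation": [0, 0, -0.3], "twist": 0, "hand": 0},
    {"translation": [0, 0, 0], "twist": 0, "hand": 0},
    {"translation": [0, 0, 0], "twist": 0, "hand": 0},
    {"translation": [0, 0, 0], "twist": 0, "hand": 0},
    {"translation": [0, 0, 0], "twist": 0, "hand": 0}
  ]
}}

```text
time: 31.95
tool_pos: [0.4325, 0.1877, 0.1718]
tool_rot: [-0.002, -0.154, 0.988, -0.0]
contact_force: [-0.1, 0.6, -1.5]
gripper_width: 0.121
grasp_force: 61.5
```

```bash
python3 go.py .5907 .2874 .17 107.6
```

```text
pos [0.4325 0.1877 0.1718] tooly 107.68 z [-0.005 -0.001 -1.   ] j6 -1.628 t 31.95
shift [-1.81   0.469  0.01 ] twist 0.014 w 0.12073267440864231 g 61.45429015159607 F [-0.1  0.6 -1.5]
```

Request:
{"op": "apply_moves", "data": {
  "targets": [
    {"translation": [-0.3, 0.08, 0], "twist": 0, "hand": 0},
    {"translation": [-0.4, 0.1, 0], "twist": 0, "hand": 0},
    {"translation": [-0.4, 0.1, 0], "twist": 0, "hand": 0},
    {"translation": [-0.4, 0.1, 0], "twist": 0, "hand": 0},
    {"translation": [-0.3, 0.09, 0], "twist": 0, "hand": 0},
    {"translation": [0, 0, 0], "twist": 0, "hand": 0},
    {"translation": [0, 0, 0], "twist": 0, "hand": 0},
    {"translation": [0, 0, 0], "twist": 0, "hand": 0}
  ]
}}

```text
time: 32.75
tool_pos: [0.5899, 0.2869, 0.173]
tool_rot: [-0.001, -0.154, 0.988, -0.0]
contact_force: [0.2, 1.0, -0.9]
gripper_width: 0.122
grasp_force: 61.4
```

Request:
{"op": "apply_moves", "data": {
  "targets": [
    {"translation": [0, 0, 0], "twist": 0, "hand": 0},
    {"translation": [0, 0, 0], "twist": 0, "hand": 0},
    {"translation": [0, 0, 0], "twist": 0, "hand": 0}
  ]
}}

```text
time: 33.05
tool_pos: [0.5909, 0.2873, 0.1748]
tool_rot: [0.0, -0.154, 0.988, 0.0]
contact_force: [0.5, 0.5, -1.9]
gripper_width: 0.118
grasp_force: 61.4
```

```bash
python3 go.py .5903 .2872 .1267 107.6; python3 look.py w8 cover_grip; python3 - <<'E'
import fit as F; from h import *
F.I=np.array([(-.028,-.006),(.028,-.006),(.028,.006),(-.028,.006)])
s=state(); cal=get_calibration('wrist'); m=regions_of('wrist','cover_grip')[0]['pixels']
p,c=F.fit(cal,m,.591,.287,.307,s['tool_pos'][2]-.0447); print(p.round(4),np.degrees(p[2]),c,s['tool_pos'])
E
```

```text
pos [0.5909 0.2873 0.1748] tooly 107.67 z [ 0.  0. -1.] j6 -1.54 t 33.05
shift [0.006 0.001 0.481] twist 0.012 w 0.11842699936604659 g 61.403735876083374 F [ 0.5  0.5 -1.9]
33.05 [0.59086726 0.28725529 0.17476722] [ 2.12039411e-04 -1.53567004e-01  9.88138214e-01  2.76184853e-05] 0.11842699936604659 [ 0.49130771  0.4842754  -1.93280256]
[[-0.304, -0.9, -0.312, 0.509], [0.953, -0.287, -0.098, 0.261], [-0.001, -0.327, 0.945, 0.296], [0.0, 0.0, 0.0, 1.0]]
cover_grip [0.5692, 0.2839, 0.1515] 0.73 [[282.0, 237.0]]
[0.5931 0.2879 0.304 ] 17.41727092652789 0.3245522776250279 [0.59105214 0.28738849 0.17471924]
```

Fit occluded by fingers (poor IoU), so I rely on kinematics. I lower slowly.

Request:
{"op": "apply_moves", "data": {
  "targets": [
    {"translation": [0.005, 0, 0.15], "twist": 0, "hand": 0},
    {"translation": [0, 0, 0.12], "twist": 0, "hand": 0},
    {"translation": [0, 0, 0.06], "twist": 0, "hand": 0},
    {"translation": [0, 0, 0.06], "twist": 0, "hand": 0},
    {"translation": [0, 0, 0.04], "twist": 0, "hand": 0},
    {"translation": [0, 0, 0.03], "twist": 0, "hand": 0},
    {"translation": [0, 0, 0.02], "twist": 0, "hand": 0},
    {"translation": [0, 0, 0], "twist": 0, "hand": 0}
  ]
}}

```text
time: 34.0
tool_pos: [0.591, 0.2875, 0.1268]
tool_rot: [0.0, -0.154, 0.988, 0.0]
contact_force: [-1.3, 0.1, -0.6]
gripper_width: 0.124
grasp_force: 61.5
```

Request:
{"op": "apply_moves", "data": {
  "targets": [
    {"translation": [0, 0, 0], "twist": 0, "hand": 0},
    {"translation": [0, 0, 0], "twist": 0, "hand": 0},
    {"translation": [0, 0, 0], "twist": 0, "hand": 0}
  ]
}}

```text
time: 34.3
tool_pos: [0.591, 0.2875, 0.1268]
tool_rot: [0.0, -0.154, 0.988, 0.0]
contact_force: [-1.1, 0.1, -0.2]
gripper_width: 0.121
grasp_force: 61.6
```

```bash
python3 go.py .5903 .2872 .1267 107.6
```

```text
pos [0.591  0.2875 0.1268] tooly 107.68 z [ 0.001  0.    -1.   ] j6 -1.54 t 34.3
shift [ 0.007 -0.001  0.001] twist 0.014 w 0.12080246095949496 g 61.59401535987854 F [-1.1  0.1 -0.2]
```

Request:
{"op": "apply_moves", "data": {
  "targets": [
    {"translation": [0, 0, 0.015], "twist": 0, "hand": 0},
    {"translation": [0, 0, 0.01], "twist": 0, "hand": 0},
    {"translation": [0, 0, 0], "twist": 0, "hand": 0},
    {"translation": [0, 0, 0], "twist": 0, "hand": 0}
  ]
}}

```text
time: 34.7
tool_pos: [0.5911, 0.2875, 0.1267]
tool_rot: [0.0, -0.154, 0.988, -0.0]
contact_force: [-6.8, -2.5, 10.5]
gripper_width: 0.121
grasp_force: 63.1
```

```bash
python3 go.py .5903 .2872 .1267 107.6
```

```text
pos [0.5911 0.2875 0.1267] tooly 107.69 z [ 0.001  0.    -1.   ] j6 -1.54 t 34.7
shift [ 0.008 -0.001  0.   ] twist 0.015 w 0.1214221217823312 g 63.050583600997925 F [-6.8 -2.5 10.5]
```

Request:
{"op": "apply_moves", "data": {
  "targets": [
    {"translation": [0, 0, 0], "twist": 0, "hand": 0.5},
    {"translation": [0, 0, 0], "twist": 0, "hand": 0.5},
    {"translation": [0, 0, 0], "twist": 0, "hand": 0.5},
    {"translation": [0, 0, 0], "twist": 0, "hand": 0.5},
    {"translation": [0, 0, -0.2], "twist": 0, "hand": 0.5},
    {"translation": [0, 0, -0.4], "twist": 0, "hand": 0.5},
    {"translation": [0.05, -0.35, 0], "twist": 0, "hand": 0.5},
    {"translation": [0.05, -0.4, 0], "twist": 0, "hand": 0.5}
  ]
}}

```text
time: 35.5
tool_pos: [0.605, 0.2134, 0.1862]
tool_rot: [0.002, -0.155, 0.988, 0.0]
contact_force: [-0.6, -1.3, 0.4]
gripper_width: 0.495
grasp_force: 0.0
```

Request:
{"op": "apply_moves", "data": {
  "targets": [
    {"translation": [0.05, -0.4, 0], "twist": 0, "hand": 0.5},
    {"translation": [0.05, -0.35, 0], "twist": 0, "hand": 0.5},
    {"translation": [0, 0, 0.2], "twist": 0, "hand": 0.5},
    {"translation": [0, 0, 0.2], "twist": 0, "hand": 0.5},
    {"translation": [0, 0, 0], "twist": 0, "hand": 0.5},
    {"translation": [0, 0, 0], "twist": 0, "hand": 0.5},
    {"translation": [0, 0, 0], "twist": 0, "hand": 0.5},
    {"translation": [0, 0, 0], "twist": 0, "hand": 0.5}
  ]
}}

```text
time: 36.3
tool_pos: [0.618, 0.1388, 0.1455]
tool_rot: [0.001, -0.154, 0.988, -0.0]
contact_force: [0.5, 0.6, 0.3]
gripper_width: 0.499
grasp_force: 0.0
```

```bash
cat > key.py <<'E'
from h import *
import sys
s=state(); cal=get_calibration('wrist'); im=save('wrist',sys.argv[1]); z=float(sys.argv[2])
hsv=cv2.cvtColor(im,cv2.COLOR_RGB2HSV)
m=(((hsv[...,0]<8)|(hsv[...,0]>172))&(hsv[...,1]>170)&(hsv[...,2]>110)).astype(np.uint8)
cs,_=cv2.findContours(m,cv2.RETR_EXTERNAL,cv2.CHAIN_APPROX_NONE); k=max(cs,key=cv2.contourArea)[:,0]
print('bbox',cv2.boundingRect(k),cv2.minAreaRect(k))
# model: head box silhouette fit
from scipy.optimize import minimize
mk=np.zeros((420,560),np.uint8); cv2.fillPoly(mk,[k],1); mk=mk>0
B=np.array([(x,y,w) for x in(-.013,.013) for y in(-.005,.005) for w in (-.012,.012)])
def sil(p):
    t=p[2]/100; c,n=np.cos(t),np.sin(t)
    P=np.c_[B[:,0]*c-B[:,1]*n+p[0]/1000,B[:,0]*n+B[:,1]*c+p[1]/1000,B[:,2]+z]
    o=np.zeros((420,560),np.uint8); cv2.fillPoly(o,[np.round(cv2.convexHull(proj(cal,P).astype(np.float32))*16).astype(np.int32)],1,8,4); return o>0
def cost(p): o=sil(p); return 1-(o&mk).sum()/(o|mk).sum()
x0=np.array([float(sys.argv[3])*1000,float(sys.argv[4])*1000,float(sys.argv[5])*100])
r=min((minimize(cost,x0,method='Nelder-Mead',options=dict(initial_simplex=x0+np.array(S))) for S in ([[0,0,0],[5,0,0],[0,5,0],[0,0,10]],[[0,0,0],[-5,0,0],[0,-5,0],[0,0,-10]])),key=lambda r:r.fun)
print('key fit',r.x,r.fun,mk.sum())
E
python3 go.py .6171 .1385 .073 107.6; python3 key.py w9 .0645 .6171 .1385 .307
```

```text
pos [0.618  0.1388 0.1455] tooly 107.71 z [ 0.002  0.    -1.   ] j6 -1.776 t 36.3
shift [0.012 0.    0.725] twist 0.02 w 0.4993010311014641 g 0.0 F [0.5 0.6 0.3]
bbox (268, 219, 13, 39) ((274.0, 238.0), (38.0, 12.0), 90.0)
key fit [618.22895448 138.14554398  23.95327932] 0.48068669527897 484
```

View pics/w9.png

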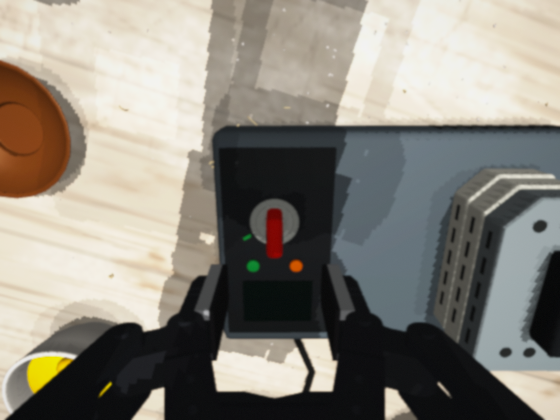

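```bash
python3 - <<'E'
from h import *
cal=get_calibration('wrist'); a=np.radians(17.65); X=np.array([np.cos(a),np.sin(a)])
L=np.array([.6171,.1385])
print(proj(cal,[[*(L+X*x),z] for x in (-.013,.013) for z in (.0525,.0765)]).round(1).tolist())
p=onz(cal,[(274,257.5)],.0765)[0,:2]; print('from far edge', p-X*.013)
im=cv2.imread('pics/w9.png'); print([tuple(im[r,274]) for r in range(200,264,3)])
E
python3 go.py .6171 .1385 .073 107.6
```

```text
[[274.4, 203.9], [274.4, 217.1], [274.4, 240.7], [274.3, 257.3]]
from far edge [0.61728215 0.13835355]
[(np.uint8(86), np.uint8(90), np.uint8(88)), (np.uint8(90), np.uint8(95), np.uint8(93)), (np.uint8(90), np.uint8(95), np.uint8(94)), (np.uint8(20), np.uint8(23), np.uint8(94)), (np.uint8(3), np.uint8(5), np.uint8(95)), (np.uint8(1), np.uint8(4), np.uint8(96)), (np.uint8(4), np.uint8(6), np.uint8(104)), (np.uint8(3), np.uint8(5), np.uint8(125)), (np.uint8(4), np.uint8(7), np.uint8(129)), (np.uint8(3), np.uint8(7), np.uint8(129)), (np.uint8(2), np.uint8(6), np.uint8(129)), (np.uint8(1), np.uint8(5), np.uint8(128)), (np.uint8(3), np.uint8(7), np.uint8(129)), (np.uint8(1), np.uint8(5), np.uint8(127)), (np.uint8(2), np.uint8(7), np.uint8(128)), (np.uint8(1), np.uint8(6), np.uint8(128)), (np.uint8(2), np.uint8(5), np.uint8(127)), (np.uint8(2), np.uint8(5), np.uint8(129)), (np.uint8(3), np.uint8(7), np.uint8(143)), (np.uint8(11), np.uint8(13), np.uint8(113)), (np.uint8(29), np.uint8(28), np.uint8(28)), (np.uint8(29), np.uint8(28), np.uint8(26))]
pos [0.6179 0.1388 0.1453] tooly 107.71 z [ 0.002  0.    -1.   ] j6 -1.776 t 36.35
shift [0.01  0.    0.723] twist 0.019 w 0.4976318327884393 g 0.0 F [-1.3 -0.2 -0.3]
```

The far head edge gives the lock at (0.6173,0.1384), within 0.2 mm of the dock-based value. The picture shows the stack (right, around (490,270)) even and level. I descend on the key.

Request:
{"op": "apply_moves", "data": {
  "targets": [
    {"translation": [0.007, 0, 0.2], "twist": 0, "hand": 0.5},
    {"translation": [0, 0, 0.25], "twist": 0, "hand": 0.5},
    {"translation": [0, 0, 0.17], "twist": 0, "hand": 0.5},
    {"translation": [0, 0, 0.07], "twist": 0, "hand": 0.5},
    {"translation": [0, 0, 0.01], "twist": 0, "hand": 0.5},
    {"translation": [0, 0, 0], "twist": 0, "hand": 0.5},
    {"translation": [0, 0, 0], "twist": 0, "hand": 0.5},
    {"translation": [0, 0, 0], "twist": 0, "hand": 0.5}
  ]
}}

```text
time: 37.15
tool_pos: [0.6174, 0.1383, 0.0752]
tool_rot: [0.001, -0.154, 0.988, -0.0]
contact_force: [-0.6, 0.3, -1.2]
gripper_width: 0.496
grasp_force: 0.0
```

```bash
python3 go.py .6171 .1385 .073 107.6
```

```text
pos [0.6174 0.1383 0.0752] tooly 107.68 z [ 0.002  0.    -1.   ] j6 -1.777 t 37.15
shift [0.002 0.003 0.022] twist 0.015 w 0.49599143671122864 g 0.0 F [-0.6  0.3 -1.2]
```

Request:
{"op": "apply_moves", "data": {
  "targets": [
    {"translation": [0, 0, 0.01], "twist": 0, "hand": 0.3},
    {"translation": [0, 0, 0], "twist": 0, "hand": 0},
    {"translation": [0, 0, 0], "twist": 0, "hand": 0},
    {"translation": [0, 0, 0], "twist": 0, "hand": 0},
    {"translation": [0, 0, 0], "twist": 0, "hand": 0},
    {"translation": [0, 0, 0], "twist": 0, "hand": 0}
  ]
}}

```text
time: 37.75
tool_pos: [0.6168, 0.1382, 0.0732]
tool_rot: [0.0, -0.154, 0.988, -0.0]
contact_force: [0.1, -1.1, 1.9]
gripper_width: 0.103
grasp_force: 59.9
```

Request:
{"op": "apply_moves", "data": {
  "targets": [
    {"translation": [0, 0, 0], "twist": 0.9, "hand": 0},
    {"translation": [0, 0, 0], "twist": 0.9, "hand": 0},
    {"translation": [0, 0, 0], "twist": 0.9, "hand": 0},
    {"translation": [0, 0, 0], "twist": 0, "hand": 0}
  ]
}}

```text
time: 38.15
tool_pos: [0.6168, 0.1391, 0.0732]
tool_rot: [0.0, -0.019, 1.0, 0.001]
contact_force: [-0.1, 3.8, 1.2]
gripper_width: 0.106
grasp_force: 59.9
```

```bash
python3 go.py .6171 .1385 .073 107.6; python3 -c "
from h import *
s=state(); print(s['ft_torque'],s['contact_force'])"
```

```text
pos [0.6168 0.1391 0.0732] tooly 92.22 z [ 0.001  0.002 -1.   ] j6 -1.507 t 38.15
shift [-0.003 -0.006  0.002] twist -2.683 w 0.1056245696986606 g 59.87529158592224 F [-0.1  3.8  1.2]
[ 0.61792007 -0.01544178  0.05305726] [-0.12042737  3.81895798  1.24949908]
```

Request:
{"op": "apply_moves", "data": {
  "targets": [
    {"translation": [0, 0, 0], "twist": 0.95, "hand": 0},
    {"translation": [0, 0, 0], "twist": 0.95, "hand": 0},
    {"translation": [0, 0, 0], "twist": 0.95, "hand": 0},
    {"translation": [0, 0, 0], "twist": 0.95, "hand": 0},
    {"translation": [0, 0, 0], "twist": 0.95, "hand": 0},
    {"translation": [0, 0, 0], "twist": 0.95, "hand": 0},
    {"translation": [0, 0, 0], "twist": 0.95, "hand": 0},
    {"translation": [0, 0, 0], "twist": 0.95, "hand": 0}
  ]
}}

```text
time: 38.95
tool_pos: [0.617, 0.14, 0.0733]
tool_rot: [0.0, 0.354, 0.935, 0.002]
contact_force: [1.5, 6.0, 0.5]
gripper_width: 0.103
grasp_force: 59.7
```

```bash
python3 go.py .6171 .1385 .073 107.6; python3 -c "
from h import *
s=state(); print(s['ft_torque'],s['joint_efforts'][5])"
```

```text
pos [0.617  0.14   0.0733] tooly 48.57 z [ 0.002  0.004 -1.   ] j6 -0.745 t 38.95
shift [-0.011 -0.01   0.003] twist -10.303 w 0.10330868149665497 g 59.710784554481506 F [1.5 6.  0.5]
[ 1.28561294 -0.14624395  0.01127953] -0.7290617935359478
```

Request:
{"op": "apply_moves", "data": {
  "targets": [
    {"translation": [0, 0, 0], "twist": 0.4, "hand": 0},
    {"translation": [0, 0, 0], "twist": 0.3, "hand": 0},
    {"translation": [0, 0, 0], "twist": 0, "hand": 0},
    {"translation": [0, 0, 0], "twist": 0, "hand": 0}
  ]
}}

```text
time: 39.35
tool_pos: [0.6174, 0.1401, 0.0733]
tool_rot: [0.0, 0.384, 0.923, 0.002]
contact_force: [3.1, 6.0, 0.6]
gripper_width: 0.104
grasp_force: 59.6
```

```bash
python3 go.py .6171 .1385 .073 107.6; python3 -c "
from h import *
s=state(); print(s['ft_torque'],s['joint_efforts'][5])"
```

```text
pos [0.6174 0.1401 0.0733] tooly 44.78 z [ 0.003  0.004 -1.   ] j6 -0.679 t 39.35
shift [-0.01  -0.013  0.003] twist -10.964 w 0.1037105053125723 g 59.55293655395508 F [3.1 6.  0.6]
[ 1.27368368 -0.42073001  0.02000599] 0.06909189512953162
```

Request:
{"op": "apply_moves", "data": {
  "targets": [
    {"translation": [0, 0, 0], "twist": 0.5, "hand": 0},
    {"translation": [0, 0, 0], "twist": 0.5, "hand": 0},
    {"translation": [0, 0, 0], "twist": 0, "hand": 0},
    {"translation": [0, 0, 0], "twist": 0, "hand": 0}
  ]
}}

```text
time: 39.75
tool_pos: [0.6181, 0.1405, 0.0734]
tool_rot: [0.001, 0.43, 0.903, 0.003]
contact_force: [4.5, 8.9, -1.9]
gripper_width: 0.102
grasp_force: 59.4
```

```bash
python3 go.py .6171 .1385 .073 107.6; python3 -c "
from h import *
s=state(); print(s['ft_torque'],s['joint_efforts'][5])"
```

```text
pos [0.6181 0.1405 0.0734] tooly 39.05 z [ 0.005  0.005 -1.   ] j6 -0.579 t 39.75
shift [-0.01  -0.02   0.004] twist -11.964 w 0.1016251182123195 g 59.36642110347748 F [ 4.5  8.9 -1.9]
[ 1.5865281  -0.91760284  0.03534505] 0.10308174882084131
```

Request:
{"op": "apply_moves", "data": {
  "targets": [
    {"translation": [0, 0, 0], "twist": 0.4, "hand": 0},
    {"translation": [0, 0, 0], "twist": 0.3, "hand": 0},
    {"translation": [0, 0, 0], "twist": 0, "hand": 0},
    {"translation": [0, 0, 0], "twist": 0, "hand": 0}
  ]
}}

```text
time: 40.15
tool_pos: [0.6186, 0.1408, 0.0734]
tool_rot: [0.002, 0.461, 0.887, 0.004]
contact_force: [6.6, 9.4, -3.8]
gripper_width: 0.102
grasp_force: 59.2
```

```bash
python3 go.py .6171 .1385 .073 107.6; python3 -c "
from h import *
s=state(); print(s['ft_torque'],s['joint_efforts'][5])"
```

```text
pos [0.6186 0.1408 0.0734] tooly 35.04 z [ 0.006  0.006 -1.   ] j6 -0.509 t 40.15
shift [-0.01  -0.025  0.004] twist -12.664 w 0.10226177702290881 g 59.23770189285278 F [ 6.6  9.4 -3.8]
[ 1.76678137 -1.15968327  0.17118545] 0.1202466432005167
```

Request:
{"op": "apply_moves", "data": {
  "targets": [
    {"translation": [0, 0, 0], "twist": -0.95, "hand": 0},
    {"translation": [0, 0, 0], "twist": -0.95, "hand": 0},
    {"translation": [0, 0, 0], "twist": -0.95, "hand": 0},
    {"translation": [0, 0, 0], "twist": -0.95, "hand": 0},
    {"translation": [0, 0, 0], "twist": -0.95, "hand": 0},
    {"translation": [0, 0, 0], "twist": -0.95, "hand": 0},
    {"translation": [0, 0, 0], "twist": -0.95, "hand": 0},
    {"translation": [0, 0, 0], "twist": -0.95, "hand": 0}
  ]
}}

```text
time: 40.95
tool_pos: [0.6165, 0.1383, 0.0732]
tool_rot: [-0.0, 0.097, 0.995, -0.0]
contact_force: [-1.5, 0.5, 2.7]
gripper_width: 0.106
grasp_force: 60.2
```

Request:
{"op": "apply_moves", "data": {
  "targets": [
    {"translation": [0, 0, 0], "twist": -0.95, "hand": 0},
    {"translation": [0, 0, 0], "twist": -0.95, "hand": 0},
    {"translation": [0, 0, 0], "twist": -0.95, "hand": 0},
    {"translation": [0, 0, 0], "twist": -0.95, "hand": 0},
    {"translation": [0, 0, 0], "twist": -0.95, "hand": 0},
    {"translation": [0, 0, 0], "twist": -0.8, "hand": 0},
    {"translation": [0, 0, 0], "twist": 0, "hand": 0},
    {"translation": [0, 0, 0], "twist": 0, "hand": 0}
  ]
}}

```text
time: 41.75
tool_pos: [0.6172, 0.1372, 0.0732]
tool_rot: [0.001, -0.176, 0.984, -0.001]
contact_force: [1.7, -3.5, 2.1]
gripper_width: 0.103
grasp_force: 59.9
```

```bash
python3 go.py .6171 .1385 .073 107.6; python3 -c "
from h import *
s=state(); print(s['ft_torque'],s['joint_efforts'][5])"
```

```text
pos [0.6172 0.1372 0.0732] tooly 110.22 z [ 0.002 -0.002 -1.   ] j6 -1.821 t 41.75
shift [-0.003  0.012  0.002] twist 0.456 w 0.10310984136653015 g 59.94740009307861 F [ 1.7 -3.5  2.1]
[-0.64652409 -0.44954729 -0.06770642] -0.07126153679564595
```

Request:
{"op": "apply_moves", "data": {
  "targets": [
    {"translation": [0, 0, 0], "twist": -0.4, "hand": 0},
    {"translation": [0, 0, 0], "twist": -0.3, "hand": 0},
    {"translation": [0, 0, 0], "twist": 0, "hand": 0},
    {"translation": [0, 0, 0], "twist": 0, "hand": 0}
  ]
}}

```text
time: 42.15
tool_pos: [0.6169, 0.138, 0.0732]
tool_rot: [0.0, -0.21, 0.978, -0.0]
contact_force: [2.0, -3.3, 2.6]
gripper_width: 0.107
grasp_force: 60.1
```

```bash
python3 go.py .6171 .1385 .073 107.6; python3 -c "
from h import *
s=state(); print(s['ft_torque'],s['joint_efforts'][5])"
```

```text
pos [0.6169 0.138  0.0732] tooly 114.23 z [ 0.001 -0.    -1.   ] j6 -1.891 t 42.15
shift [-0.004  0.004  0.002] twist 1.157 w 0.10701883439921067 g 60.07466018199921 F [ 2.  -3.3  2.6]
[-0.72905487 -0.44224543 -0.04713847] -0.05035647307522595
```

Request:
{"op": "apply_moves", "data": {
  "targets": [
    {"translation": [0, 0, 0], "twist": -0.4, "hand": 0},
    {"translation": [0, 0, 0], "twist": -0.4, "hand": 0},
    {"translation": [0, 0, 0], "twist": 0, "hand": 0},
    {"translation": [0, 0, 0], "twist": 0, "hand": 0}
  ]
}}

```text
time: 42.55
tool_pos: [0.6172, 0.1376, 0.0732]
tool_rot: [0.001, -0.249, 0.969, -0.001]
contact_force: [4.1, -4.4, 2.1]
gripper_width: 0.102
grasp_force: 60.0
```

```bash
python3 go.py .6171 .1385 .073 107.6; python3 -c "
from h import *
s=state(); print(s['ft_torque'],s['joint_efforts'][5])"
```

```text
pos [0.6172 0.1376 0.0732] tooly 118.82 z [ 0.002 -0.001 -1.   ] j6 -1.971 t 42.55
shift [-0.004  0.009  0.002] twist 1.959 w 0.10246145759823636 g 59.95127499103546 F [ 4.1 -4.4  2.1]
[-1.03583544 -0.70129159 -0.13798159] -0.07929009385406971
```

Request:
{"op": "apply_moves", "data": {
  "targets": [
    {"translation": [0, 0, 0], "twist": -0.3, "hand": 0},
    {"translation": [0, 0, 0], "twist": -0.3, "hand": 0},
    {"translation": [0, 0, 0], "twist": 0, "hand": 0},
    {"translation": [0, 0, 0], "twist": 0, "hand": 0}
  ]
}}

```text
time: 42.95
tool_pos: [0.6175, 0.1371, 0.0732]
tool_rot: [0.001, -0.278, 0.961, -0.001]
contact_force: [3.9, -6.0, 0.5]
gripper_width: 0.106
grasp_force: 59.9
```

```bash
python3 go.py .6171 .1385 .073 107.6; python3 -c "
from h import *
s=state(); print(s['ft_torque'],s['joint_efforts'][5])"
```

```text
pos [0.6175 0.1371 0.0732] tooly 122.25 z [ 0.002 -0.002 -1.   ] j6 -2.031 t 42.95
shift [-0.003  0.014  0.002] twist 2.558 w 0.10631928549191222 g 59.89548861980438 F [ 3.9 -6.   0.5]
[-1.23097845 -0.85135161 -0.10419412] -0.0976328831166029
```

Request:
{"op": "apply_moves", "data": {
  "targets": [
    {"translation": [0, 0, 0], "twist": 0.7, "hand": 0},
    {"translation": [0, 0, 0], "twist": 0.7, "hand": 0},
    {"translation": [0, 0, 0], "twist": 0.7, "hand": 0},
    {"translation": [0, 0, 0], "twist": 0, "hand": 0},
    {"translation": [0, 0, 0], "twist": 0, "hand": 0}
  ]
}}

```text
time: 43.45
tool_pos: [0.6165, 0.1386, 0.0732]
tool_rot: [-0.0, -0.177, 0.984, 0.0]
contact_force: [0.4, -1.4, 4.1]
gripper_width: 0.101
grasp_force: 60.5
```

```bash
python3 go.py .6171 .1385 .073 107.6; python3 -c "
from h import *
s=state(); print(s['ft_torque'],s['joint_efforts'][5])"
```

```text
pos [0.6165 0.1386 0.0732] tooly 110.34 z [-0.     0.001 -1.   ] j6 -1.823 t 43.45
shift [-0.005 -0.003  0.002] twist 0.477 w 0.10091754732283127 g 60.45643329620361 F [ 0.4 -1.4  4.1]
[-0.22463503 -0.15657627 -0.01290323] -0.008098012476693839
```

Request:
{"op": "apply_moves", "data": {
  "targets": [
    {"translation": [0, 0, -0.04], "twist": 0, "hand": 0},
    {"translation": [0, 0, -0.04], "twist": 0, "hand": 0},
    {"translation": [0, 0, 0], "twist": 0, "hand": 0}
  ]
}}

```text
time: 43.75
tool_pos: [0.6162, 0.1386, 0.0809]
tool_rot: [-0.0, -0.176, 0.984, 0.001]
contact_force: [-0.0, 0.4, -0.1]
gripper_width: 0.106
grasp_force: 59.8
```

```bash
python3 go.py .6171 .1385 .073 107.6; python3 -c "
from h import *
s=state(); print(s['ft_torque'],s['joint_efforts'][5])"
```

```text
pos [0.6162 0.1386 0.0809] tooly 110.28 z [-0.001  0.001 -1.   ] j6 -1.822 t 43.75
shift [-0.008 -0.005  0.079] twist 0.468 w 0.10610300347758032 g 59.790210127830505 F [-0.   0.4 -0.1]
[-0.015864    0.04765049 -0.00748613] -0.002387421191087924
```

Request:
{"op": "apply_moves", "data": {
  "targets": [
    {"translation": [0, 0, -0.1], "twist": 0, "hand": 0},
    {"translation": [0, 0, -0.2], "twist": 0, "hand": 0},
    {"translation": [0, 0, -0.3], "twist": 0, "hand": 0},
    {"translation": [0, 0, -0.4], "twist": 0, "hand": 0},
    {"translation": [0, 0, 0], "twist": 0, "hand": 0},
    {"translation": [0, 0, 0], "twist": 0, "hand": 0},
    {"translation": [0, 0, 0], "twist": 0, "hand": 0}
  ]
}}

```text
time: 44.45
tool_pos: [0.6157, 0.1382, 0.1798]
tool_rot: [-0.001, -0.176, 0.984, 0.0]
contact_force: [0.1, -0.4, -0.1]
gripper_width: 0.107
grasp_force: 59.8
```

```bash
cat > dish.py <<'E'
from h import *
import sys
def f(cam):
    cal=get_calibration(cam); im=grab_frame(cam); hsv=cv2.cvtColor(im,cv2.COLOR_RGB2HSV)
    best=[]
    for r in regions_of(cam,'key_dish'):
        m=r['pixels']; h=np.median(hsv[m],0)
        uv=np.argwhere(m)[:,::-1].astype(float); k=cv2.findContours(m.astype(np.uint8),0,1)[0]; k=max(k,key=len)[:,0].astype(float)
        P=onz(cal,k,.022)[:,:2]*1000; c,rad=cv2.minEnclosingCircle(P.astype(np.float32))
        print(cam,round(r['score'],2),'hsv',h,'px',uv.mean(0).round(),'world mm',np.round(c),'r',round(rad,1))
for c in sys.argv[1:]: f(c)
E
python3 go.py .485 -.057 .1 107.6; python3 dish.py scene side wrist; python3 look.py w10 key_grip
```

```text
pos [0.6157 0.1382 0.1798] tooly 110.27 z [-0.002 -0.    -1.   ] j6 -1.822 t 44.45
shift [ 1.901 -1.379  0.801] twist 0.466 w 0.10723807273253684 g 59.78227257728577 F [ 0.1 -0.4 -0.1]
scene 0.94 hsv [ 90. 184. 152.] px [365. 227.] world mm [ 441. -187.] r 54.0
scene 0.86 hsv [104. 122. 143.] px [331. 245.] world mm [480. -52.] r 51.9
scene 0.75 hsv [ 12. 162. 103.] px [283. 231.] world mm [625. -50.] r 52.5
side 0.86 hsv [ 12. 143. 120.] px [269. 232.] world mm [621. -63.] r 49.3
side 0.72 hsv [ 88. 178. 166.] px [222. 259.] world mm [ 445. -197.] r 48.6
side 0.58 hsv [103. 105. 148.] px [226. 236.] world mm [474. -59.] r 53.6
wrist 0.84 hsv [ 12. 210. 120.] px [ 43. 118.] world mm [622. -59.] r 48.2
44.75 [0.61606606 0.13815898 0.17979435] [-9.20778702e-04 -1.75889923e-01  9.84409405e-01  1.05325078e-04] 0.10482032514060331 [-0.41629132  0.32409478 -0.80036934]
[[-0.347, -0.887, -0.305, 0.536], [0.938, -0.328, -0.112, 0.109], [-0.001, -0.325, 0.946, 0.301], [0.0, 0.0, 0.0, 1.0]]
key_grip [0.6138, 0.133, 0.1821] 0.95 [[264.0, 304.0]]
```

View pics/w10.png

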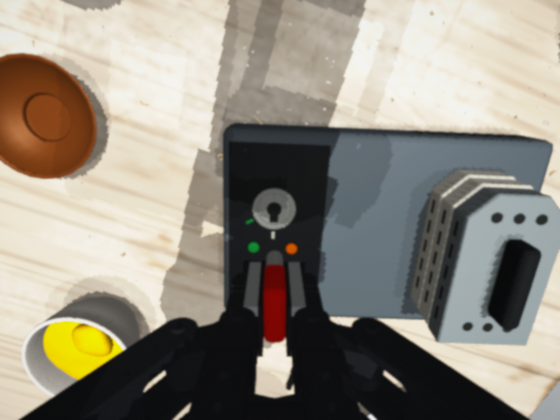

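The key is held at (274,300) and the keyhole at (273,208) is empty, its slot at the white mark. The stack on the right is level. All cameras put the blue dish at about (0.477,-0.056), unmoved.

Request:
{"op": "apply_moves", "data": {
  "targets": [
    {"translation": [0.2, -0.14, 0], "twist": 0, "hand": 0},
    {"translation": [0.35, -0.24, 0], "twist": 0, "hand": 0},
    {"translation": [0.35, -0.24, 0], "twist": 0, "hand": 0},
    {"translation": [0.35, -0.24, 0], "twist": 0, "hand": 0},
    {"translation": [0.35, -0.24, 0], "twist": 0, "hand": 0},
    {"translation": [0.35, -0.24, 0], "twist": 0, "hand": 0},
    {"translation": [0, 0, 0], "twist": 0, "hand": 0},
    {"translation": [0, 0, 0], "twist": 0, "hand": 0}
  ]
}}

```text
time: 45.65
tool_pos: [0.4799, -0.0556, 0.1811]
tool_rot: [0.0, -0.175, 0.985, 0.0]
contact_force: [-0.0, 0.2, -0.4]
gripper_width: 0.105
grasp_force: 59.8
```

```bash
python3 go.py .477 -.056 .061 110.3; python3 dish.py wrist scene; python3 look.py w11 key_grip
```

```text
pos [ 0.4799 -0.0556  0.1811] tooly 110.14 z [ 0.001  0.    -1.   ] j6 -2.192 t 45.65
shift [0.029 0.006 1.201] twist -0.027 w 0.1050058919637626 g 59.79445695877075 F [-0.   0.2 -0.4]
wrist 0.92 hsv [ 12. 212.  57.] px [206. 305.] world mm [602. -83.] r 32.0
wrist 0.8 hsv [ 89. 255. 135.] px [122.  89.] world mm [ 444. -192.] r 48.4
wrist 0.72 hsv [104. 151.  84.] px [275. 192.] world mm [480. -55.] r 48.2
scene 0.96 hsv [104. 123.  95.] px [331. 245.] world mm [476. -51.] r 53.9
scene 0.7 hsv [ 12. 165.  68.] px [283. 230.] world mm [622. -53.] r 52.8
scene 0.62 hsv [ 90. 185. 139.] px [364. 227.] world mm [ 445. -185.] r 53.4
45.85 [ 0.48058108 -0.05424918  0.18096642] [ 5.08166111e-05 -1.76633545e-01  9.84276679e-01  8.44095554e-05] 0.10337697749451392 [ 0.57512993  0.00883005 -1.52590043]
[[-0.348, -0.886, -0.307, 0.4], [0.937, -0.329, -0.113, -0.084], [-0.001, -0.327, 0.945, 0.302], [0.0, 0.0, 0.0, 1.0]]
key_grip [0.4787, -0.0601, 0.1829] 0.65 [[262.0, 304.0]]
```

View pics/w11.png

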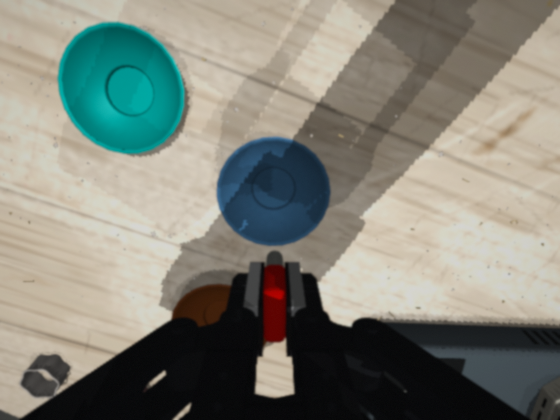

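Request:
{"op": "apply_moves", "data": {
  "targets": [
    {"translation": [0, 0, 0.2], "twist": 0, "hand": 0},
    {"translation": [0, 0, 0.4], "twist": 0, "hand": 0},
    {"translation": [0, 0, 0.3], "twist": 0, "hand": 0},
    {"translation": [0, 0, 0.15], "twist": 0, "hand": 0},
    {"translation": [0, 0, 0.1], "twist": 0, "hand": 0},
    {"translation": [0, 0, 0.05], "twist": 0, "hand": 0},
    {"translation": [0, 0, 0], "twist": 0, "hand": 0},
    {"translation": [0, 0, 0], "twist": 0, "hand": 0}
  ]
}}

```text
time: 46.75
tool_pos: [0.481, -0.0552, 0.062]
tool_rot: [0.001, -0.176, 0.984, -0.0]
contact_force: [0.4, -0.8, -0.6]
gripper_width: 0.104
grasp_force: 59.8
```

```bash
python3 go.py .48 -.055 .06 110.3
```

```text
pos [ 0.481  -0.0552  0.062 ] tooly 110.27 z [ 0.002 -0.    -1.   ] j6 -2.193 t 46.75
shift [0.008 0.005 0.02 ] twist -0.005 w 0.10392990336558912 g 59.79467511177063 F [ 0.4 -0.8 -0.6]
```

Request:
{"op": "apply_moves", "data": {
  "targets": [
    {"translation": [0, 0, 0.03], "twist": 0, "hand": 0},
    {"translation": [0, 0, 0.01], "twist": 0, "hand": 0},
    {"translation": [0, 0, 0], "twist": 0, "hand": 0},
    {"translation": [0, 0, 0], "twist": 0, "hand": 0.25},
    {"translation": [0, 0, 0], "twist": 0, "hand": 0.25},
    {"translation": [0, 0, 0], "twist": 0, "hand": 0.4},
    {"translation": [0, 0, 0], "twist": 0, "hand": 0.4},
    {"translation": [0, 0, 0], "twist": 0, "hand": 0.4}
  ]
}}

```text
time: 47.55
tool_pos: [0.4801, -0.0551, 0.0569]
tool_rot: [0.0, -0.176, 0.984, -0.0]
contact_force: [0.2, 0.3, 0.2]
gripper_width: 0.399
grasp_force: 0.0
```

Request:
{"op": "apply_moves", "data": {
  "targets": [
    {"translation": [0, 0, -0.1], "twist": 0, "hand": 0.5},
    {"translation": [0, 0, -0.2], "twist": 0, "hand": 0.6},
    {"translation": [0, 0, -0.3], "twist": 0, "hand": 0.6},
    {"translation": [0, 0, -0.4], "twist": 0, "hand": 0.6},
    {"translation": [0, 0, -0.3], "twist": 0, "hand": 0.6},
    {"translation": [0, 0, 0], "twist": 0, "hand": 0.6},
    {"translation": [0, 0, 0], "twist": 0, "hand": 0.6},
    {"translation": [0, 0, 0], "twist": 0, "hand": 0.6}
  ]
}}

```text
time: 48.35
tool_pos: [0.4792, -0.0548, 0.1858]
tool_rot: [-0.001, -0.176, 0.984, 0.0]
contact_force: [-0.6, 0.1, -1.2]
gripper_width: 0.595
grasp_force: 0.0
```

```bash
python3 look.py w12 key_grip; python3 dish.py wrist; python3 -c "
import cv2
im=cv2.imread('pics/w12.png')[80:330,120:430];cv2.imwrite('pics/w12c.png',cv2.resize(im,None,fx=2.2,fy=2.2))"
```

```text
48.35 [ 0.47924192 -0.05484645  0.1857584 ] [-9.70040542e-04 -1.75884493e-01  9.84410231e-01  4.49465023e-04] 0.5951478516171206 [-0.55782599  0.14167475 -1.23961458]
[[-0.347, -0.887, -0.305, 0.399], [0.938, -0.328, -0.113, -0.084], [0.0, -0.325, 0.946, 0.307], [0.0, 0.0, 0.0, 1.0]]
key_grip [0.4791, -0.0581, 0.0585] 0.74 [[270.0, 206.0]]
wrist 0.91 hsv [104. 151.  82.] px [273. 191.] world mm [480. -56.] r 48.1
wrist 0.8 hsv [ 12. 210.  59.] px [237. 327.] world mm [623. -57.] r 48.1
wrist 0.57 hsv [ 89. 255. 133.] px [123.  90.] world mm [ 444. -193.] r 47.9
```

View pics/w12c.png

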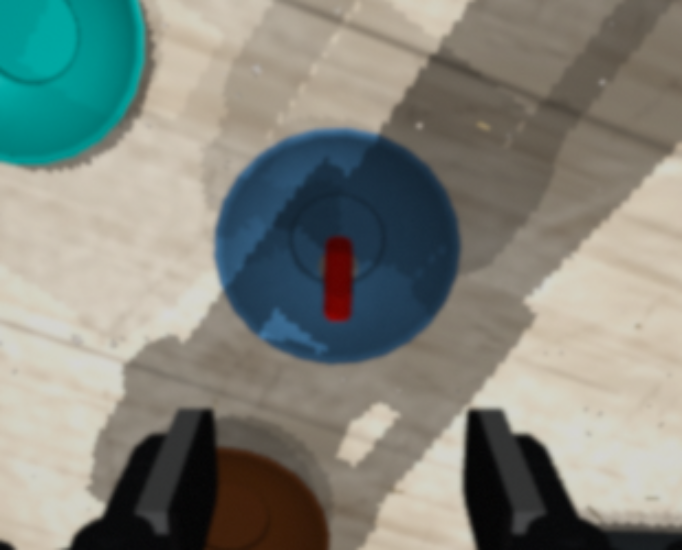

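The key stands upright in the blue dish, at crop (338,280). That is precarious, so I will re-grip it, shift its foot 12 mm off centre and tip it over so it lies inside.

Request:
{"op": "apply_moves", "data": {
  "targets": [
    {"translation": [0, 0, 0.3], "twist": 0, "hand": 0.5},
    {"translation": [0, 0, 0.4], "twist": 0, "hand": 0.5},
    {"translation": [0, 0, 0.3], "twist": 0, "hand": 0.5},
    {"translation": [0, 0, 0.2], "twist": 0, "hand": 0.5},
    {"translation": [0, 0, 0.08], "twist": 0, "hand": 0.5},
    {"translation": [0, 0, 0], "twist": 0, "hand": 0.5},
    {"translation": [0, 0, 0], "twist": 0, "hand": 0.5},
    {"translation": [0, 0, 0], "twist": 0, "hand": 0.5}
  ]
}}

```text
time: 49.35
tool_pos: [0.4812, -0.0554, 0.0605]
tool_rot: [0.001, -0.176, 0.984, -0.001]
contact_force: [0.5, 0.2, -0.4]
gripper_width: 0.5
grasp_force: 0.0
```

Request:
{"op": "apply_moves", "data": {
  "targets": [
    {"translation": [0, 0, 0], "twist": 0, "hand": 0.25},
    {"translation": [0, 0, 0], "twist": 0, "hand": 0},
    {"translation": [0, 0, 0], "twist": 0, "hand": 0},
    {"translation": [0, 0, 0], "twist": 0, "hand": 0},
    {"translation": [0, 0, 0], "twist": 0, "hand": 0},
    {"translation": [0, 0, -0.03], "twist": 0, "hand": 0},
    {"translation": [0, 0.06, 0], "twist": 0, "hand": 0},
    {"translation": [0, 0.06, 0], "twist": 0, "hand": 0}
  ]
}}

```text
time: 50.15
tool_pos: [0.4753, -0.0433, 0.0615]
tool_rot: [-0.0, -0.176, 0.984, 0.0]
contact_force: [0.2, -0.2, -0.4]
gripper_width: 0.097
grasp_force: 59.5
```

Request:
{"op": "apply_moves", "data": {
  "targets": [
    {"translation": [0, 0, 0], "twist": 0, "hand": 0},
    {"translation": [0, 0, 0.015], "twist": 0, "hand": 0},
    {"translation": [0, 0, 0.01], "twist": 0, "hand": 0},
    {"translation": [0, 0, 0], "twist": 0, "hand": 0},
    {"translation": [0, 0, 0], "twist": 0, "hand": 0}
  ]
}}

```text
time: 50.65
tool_pos: [0.476, -0.0437, 0.0599]
tool_rot: [-0.0, -0.176, 0.984, 0.0]
contact_force: [-1.5, 1.9, 6.1]
gripper_width: 0.1
grasp_force: 60.1
```

```bash
python3 go.py .48 -.055 .0575 110.3
```

```text
pos [ 0.476  -0.0437  0.0599] tooly 110.25 z [-0.     0.001 -1.   ] j6 -2.172 t 50.65
shift [ 0.001 -0.12   0.023] twist -0.008 w 0.10031439217992541 g 60.1207172870636 F [-1.5  1.9  6.1]
```

Request:
{"op": "apply_moves", "data": {
  "targets": [
    {"translation": [0, 0, 0], "twist": 0, "hand": 0.4},
    {"translation": [0, 0, 0], "twist": 0, "hand": 0.4},
    {"translation": [0, 0, 0], "twist": 0, "hand": 0.4},
    {"translation": [0, -0.08, 0], "twist": 0, "hand": 0.4},
    {"translation": [0, -0.08, 0], "twist": 0, "hand": 0.4},
    {"translation": [0, -0.08, 0], "twist": 0, "hand": 0.4},
    {"translation": [0, -0.08, 0], "twist": 0, "hand": 0.4},
    {"translation": [0, 0, 0], "twist": 0, "hand": 0.4}
  ]
}}

```text
time: 51.45
tool_pos: [0.4876, -0.075, 0.0596]
tool_rot: [0.0, -0.175, 0.985, -0.0]
contact_force: [-0.7, -0.7, -0.8]
gripper_width: 0.402
grasp_force: 0.0
```

Request:
{"op": "apply_moves", "data": {
  "targets": [
    {"translation": [0, 0, 0], "twist": 0, "hand": 0.4},
    {"translation": [0, 0, -0.1], "twist": 0, "hand": 0.5},
    {"translation": [0, 0, -0.2], "twist": 0, "hand": 0.6},
    {"translation": [0, 0, -0.4], "twist": 0, "hand": 0.6},
    {"translation": [0, 0, -0.5], "twist": 0, "hand": 0.6},
    {"translation": [0, 0, -0.2], "twist": 0, "hand": 0.6},
    {"translation": [0, 0, 0], "twist": 0, "hand": 0.6},
    {"translation": [0, 0, 0], "twist": 0, "hand": 0.6}
  ]
}}

```text
time: 52.25
tool_pos: [0.4869, -0.0736, 0.1998]
tool_rot: [0.0, -0.176, 0.984, -0.0]
contact_force: [-0.8, -0.4, 0.0]
gripper_width: 0.599
grasp_force: 0.0
```

```bash
python3 look.py w13 key_grip; python3 dish.py wrist; python3 -c "
import cv2
im=cv2.imread('pics/w13.png')[80:330,120:430];cv2.imwrite('pics/w13c.png',cv2.resize(im,None,fx=2.2,fy=2.2))"
```

```text
52.25 [ 0.48691032 -0.07356066  0.1998367 ] [ 4.22212433e-04 -1.76102502e-01  9.84371723e-01 -2.01714191e-04] 0.5994436805053508 [-0.81708936 -0.4351712   0.02820072]
[[-0.347, -0.886, -0.308, 0.407], [0.938, -0.328, -0.112, -0.103], [-0.002, -0.328, 0.945, 0.321], [0.0, 0.0, 0.0, 1.0]]
key_grip [0.4856, -0.0779, 0.0206] 0.8 [[270.0, 185.0]]
wrist 0.64 hsv [ 12. 210.  61.] px [249. 317.] world mm [623. -57.] r 48.7
wrist 0.58 hsv [ 89. 255. 137.] px [154.  90.] world mm [ 443. -192.] r 48.2
wrist 0.56 hsv [104. 151.  77.] px [298. 188.] world mm [480. -56.] r 47.9
wrist 0.56 hsv [  1.  82. 176.] px [145. 403.] world mm [ 765. -124.] r 20.1
```

View pics/w13c.png

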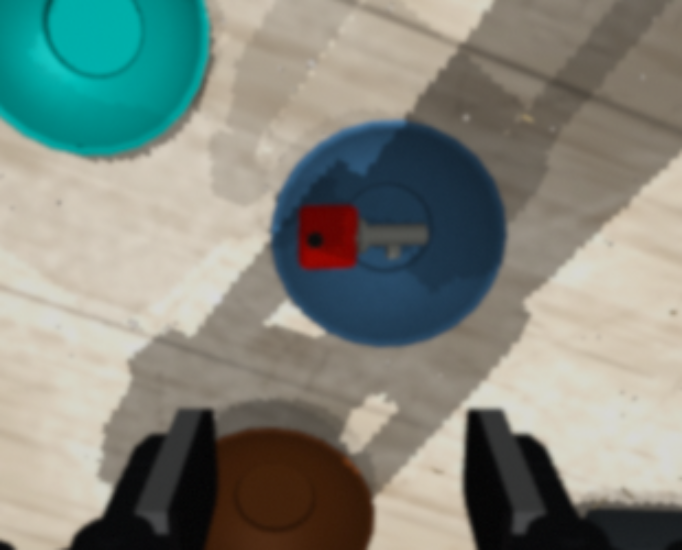

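The key lies wholly inside the blue dish, with its head at crop (328,238). I hand the job in.

```bash
python3 -c "
from h import *
grab_frame('scene')
for q in ('tray_a_mid','tray_b_mid','tray_c_mid','tray_d_mid','cover_grip'): print(q,[(np.round(r['point'],3).tolist(),round(r['score'],2)) for r in recognise('scene',q)][:3])
print(job_done())"
```

```text
tray_a_mid []
tray_b_mid []
tray_c_mid [([0.572, 0.311, 0.073], 0.6)]
tray_d_mid [([0.576, 0.313, 0.06], 0.68)]
cover_grip [([0.582, 0.304, 0.1], 0.7)]
the job is handed in; nothing more can be done
None
```

The job is handed in at about 52 s: both trays on the table (violet, then white) are stacked on the dryer with the cover back on, the key was turned to the green mark and back to white, and it now lies in the blue dish.

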